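Fill the sleeve magazine and lock its cover

TASK

Load the three identical short steel sleeves end to end into the upright tube of the feed magazine, so that all three drop down into the tube. Then swing the cover shut over the tube's mouth, and after that turn the knurled nut on the post clockwise until it stops tight. Leave all the other parts on the bench, the longer sleeve and the wide collar included, where they are.

Things in the scene. Friction and masses are not known exactly. Their poses are not given: they have to be found in the camera images.
- magazine: Fixed gravity magazine: base plate 110 x 170 mm, grey feed block (top at 35 mm), on it an upright grey tube, 41 mm inside, 49 outside, open on top, with an 11 mm sight slot on its +x side. A small air cylinder lies on the -x side. A post 64 mm from the tube's axis, towards the magazine's +y, carries cover and nut. Origin on the bench under the tube's axis, z up; yaw within 0.45 rad of 0.
- tube_mouth (a point): Centre of the tube's open flared mouth, 150 mm above the bench. The opening is 49 mm wide at the rim and narrows to 41 mm within 8 mm; the rim is 58 mm across outside.
- tube_floor (a point): Centre of the tube's inner floor, 35 mm above the bench, 115 mm below the mouth. Three sleeves stacked end to end (105 mm) end 10 mm below the mouth. Axes as the magazine's.
- cover (a joint): Swing cover: flat dark steel arm 5 mm thick, underside 152 mm above the bench, with a round end 60 mm across, turning level on the post. Rad: 0 = shut against its stop, round end centred over the mouth; grows as it opens, clockwise seen from above, towards the robot's side (1.5 to 2.2 at the start, 2.4 at most). Light friction (under 0.1 N m); stays where it is left.
- cover_pin (a point): Handle pin of the cover: upright steel pin, 12 mm diameter, 28 mm tall, on the centre of the cover's round end, 64 mm from the post's axis. This point is on the pin's axis, 15 mm above the cover's upper face, 172 mm above the bench (the pin's top is at 185 mm).
- nut (a joint): Knurled nut on the post above the cover, turning about the post. Value in rad: it grows as the nut is turned clockwise seen from above (tightening); 1.35 = hard stop, tight. At the start it is slack, between 0 and 0.4. Friction about 0.06 N m; it stays at its height and does not move the cover.
- nut_grip (a point): Centre of the knurled nut on the post's axis, 171 mm above the bench. The nut is a round steel cylinder, 36 mm diameter, 24 mm high (159 to 183 mm above the bench, 2 mm above the cover's upper face); a 10 mm stud end sticks up out of it to 193 mm.
- sleeve1: One of three identical plain dark steel sleeves (tube pieces), 36 mm outside diameter, 22 mm bore, 35 mm high, about 160 g, standing upright on the bench at the start. The three may be loaded in any order and either way up. Origin at the centre of the underside, z along the bore, up at the start.
- sleeve1_mid (a point): Middle of that sleeve, on its axis, 17.5 mm above its underside.
- sleeve2: One of three identical plain dark steel sleeves (tube pieces), 36 mm outside diameter, 22 mm bore, 35 mm high, about 160 g, standing upright on the bench at the start. The three may be loaded in any order and either way up. Origin at the centre of the underside, z along the bore, up at the start.
- sleeve2_mid (a point): Middle of that sleeve, on its axis, 17.5 mm above its underside.
- sleeve3: One of three identical plain dark steel sleeves (tube pieces), 36 mm outside diameter, 22 mm bore, 35 mm high, about 160 g, standing upright on the bench at the start. The three may be loaded in any order and either way up. Origin at the centre of the underside, z along the bore, up at the start.
- sleeve3_mid (a point): Middle of that sleeve, on its axis, 17.5 mm above its underside.
- long_sleeve: A longer dark steel sleeve, 36 mm across but 58 mm high, standing among the short ones. Not for this magazine. Origin at the centre of the underside.
- collar: A wide, low dark steel collar, 52 mm across, 22 mm high. Does not fit the tube. Origin at the centre of the underside.
- fitting: A brass hose fitting, 32 mm across, 50 mm tall, standing on end. Bystander. Origin at the centre of the underside.
- wrench: A 200 mm wrench lying beyond the magazine on the robot's left. Bystander.
- canister: A dark can with a pale lid, 90 mm diameter, 110 mm tall, at the far side of the bench. Bystander. Origin at the centre of the underside.
- angle_iron: A 160 mm piece of 40 mm angle iron lying at the far side of the bench. Bystander.
There are look-alikes about, which are no part of the job. What is shaped like the sleeve2 but pink or red is not meant.

How it is judged (in metres and radians):
On the way, in this order (a step that is already met when the one before it is completed fails the run):
1. all three short sleeves are stacked in the tube, with the cover still open (horizontal distance between each of sleeve1_mid, sleeve2_mid, sleeve3_mid and tube_mouth below 0.006 m and z of sleeve1_mid in the frame of tube_floor between 0.012 and 0.0925 m and angle between the z axis of each of sleeve1, sleeve2, sleeve3 and the z axis of magazine, either way round below 0.1 rad and z of sleeve2_mid in the frame of tube_floor between 0.012 and 0.0925 m and z of sleeve3_mid in the frame of tube_floor between 0.012 and 0.0925 m and value of joint cover above 0.5 rad), for 0.2 s.
2. the cover is swung shut over the mouth, with the nut still slack (value of joint cover below 0.08 rad and value of joint nut below 1.2 rad), for 0.2 s.
3. the nut is turned clockwise to its stop (value of joint nut above 1.29 rad and value of joint cover below 0.08 rad), for 0.2 s.
At the end, for the whole second after the job is handed in: All three short sleeves stand in the tube (each on the tube's axis within 6 mm, upright within 0.1 rad, the topmost wholly below the mouth) at rest; the cover is shut (within 0.08 rad of its stop) and the nut is tight (within 0.06 rad of its stop) (all of step 3 and horizontal distance between each of sleeve1_mid, sleeve2_mid, sleeve3_mid and tube_mouth below 0.006 m and z of sleeve1_mid in the frame of tube_floor between 0.012 and 0.0925 m and angle between the z axis of each of sleeve1, sleeve2, sleeve3 and the z axis of magazine, either way round below 0.1 rad and z of sleeve2_mid in the frame of tube_floor between 0.012 and 0.0925 m and z of sleeve3_mid in the frame of tube_floor between 0.012 and 0.0925 m and linear speed of each of sleeve1, sleeve2, sleeve3 below 0.02 m/s); the robot touches nothing.
It fails at once if a bystander is moved by more than 40 mm or the standing ones are knocked over (distance of any of long_sleeve, collar, fitting, wrench, canister, angle_iron from where it was at the start of the episode above 0.04 m or angle between any of long_sleeve, collar, fitting, canister's own z axis and vertical above 0.6 rad).
It also fails if it takes over 72 s, if anything falls off the work surface, if the arm or the gripper's body presses on something with over 40 N, if the wrist force passes 120 N, or if a joint passes its speed limit or range.

ROBOT

A 6-joint arm with a two-finger parallel gripper is mounted at the origin on the work surface. World frame = base frame: x ahead of the robot, y to its left, z up, the work surface at z = 0. Lengths are in m, angles in degrees, forces in N, time in s.
With the tool pointing down it reaches from about 0.3 to 0.75 m from the base axis. Payload 8.5 kg.
Tool frame: the origin (TCP) lies at the very end of the fingers, on their centre line; the grasp point (between the pads) lies 19 mm behind it; z points along the fingers, y is the line along which they close (so a half turn about z gives the same grasp; the last joint's range is limited). The gripper opens to 85 mm and grips with 20 to 120 N. Pads are 22 mm wide; open, the fingers measure 114 mm over their backs; the gripper's body (76 mm by 85 mm) begins 54 mm behind the grasp point. The pads swing forward as they close: fully open they stand 13 mm farther back than shut.
Start: joints at [54.299, 21.807, 74.336, -0, 83.858, -12.336], TCP at [0.218, 0.505, 0.231] pointing down, gripper open.
Joint ranges: [-178.18, 178.18], [-50.72, 133.34], [12.68, 142.11], [-81.47, 261.47], [9.98, 163.14], [-165.26, 165.26]. Speed limits (degrees/s): [136.94, 136.94, 180, 180, 180, 180].

INTERFACE

Orientations are given as a 3x3 rotation matrix whose columns are the frame's x, y, z axes.
In Python, from rig import env, optics, spotter gives the robot as it stands.
- The arm moves only by the shell command python3 -m crank 'ROWS' [FORCE]. ROWS is JSON, one flat list of numbers, 5 for each row, row after row: the finger opening in cm, from 0 to 8.54, then the shift along the tool's x, y, z in cm, then the turn about the tool's z in rad. A call has exactly 8 rows; each row shifts and turns the commanded pose from where the row before left it, along the tool's axes as they then stand; what a row does not reach is not made up. A row lasts 1/12 s, in which the tool goes at most 41.7 mm and 7.16 degrees, less where a joint would pass 70% of its speed; a pose out of reach is approached as far as the arm can. A call is refused whole if a number of a shift passes 4.17 or a number of a turn 0.125, either way. A call with a gripper value outside its range is refused whole. The fingers move at their own pace and stop on an object; FORCE is the grip in N (left out, the last holds). Time passes only in rows, so rows that do not move let the fingers close, or fill a call up. It gives the time, the measured TCP pose, the force, the opening and the grip force at its end, in the units of the state.
- env.observe(): the state, without advancing time (a new reading comes with each control period).
- optics.get_image(name): name is "side" or "top" or "wrist"; returns a dict with "color" (420x560x3 uint8, red, green, blue), "intrinsics" (3x3 intrinsics, pixels), "pose" (4x4, takes a point from camera to world coordinates). Camera axes: x right, y up, looking along -z (the intrinsics and any distortion apply to the point x, -y, -z); pixel columns grow to the right and rows downward; lengths in m; the calibration is good to about 2 mm. A picture is of the moment at which its call begins. There is no depth.
- env.close_job(): hands the job in; it is judged then, once.
Trained networks look in a picture, given as the dict that the camera call returned (one of the last four; its "shot" number tells which), for a name from the list of things; names that differ only in an ending like _2 or _b are one class to them, and where a whole thing is asked for, a point or a joint stands for the part that bears it (a point fixed in the world has none). Each returns a list of dicts, best first, with "score" (0 to 1); they miss things now and then, are a little off and sometimes report something else, mostly with a low value. They report only what shows in the picture. A call takes as long as a camera call. They do not tell look-alikes from the thing itself.
- spotter.look_for(picture, query): "at" ([column, row] as shares, 0 to 1, of the picture: columns of its width, rows of its height, amid what is visible of it).
The state is a dict: "time_s": time; "q": joint angles; "qvel": joint speeds; "joint_efforts": joint torques, N m; "position": TCP position; "tool_rot": TCP orientation; "ft_force": force on the tool from outside, world axes, zero at the start; "wrist_torque": the same for the moment, N m; "grip_width": finger opening in m; "gripper_force": force on a finger pad.
Only numpy, scipy, OpenCV 4.12 (cv2) and the standard library are available. Lean on these libraries where they do the work, as an engineer would, in place of code of your own. Each camera call takes 0.05 s, during which the arm holds its last target. There are 200 camera calls.

## Working session

There is one attempt and no reset: what is moved stays moved. The work goes in short steps, Python scripts to look and compute and a shell command to move; the robot and the scene stay as the last step left them, time stands still between calls to the robot, and variables do not carry over. Pictures are saved under pics/ and viewed, at most 10 in all, crops included, and the job is handed in when it is done.

```bash
mkdir -p pics; ls; cat > h.py <<'E'
import numpy as np, cv2
from rig import env, optics, spotter
def ray(p,uv):
    K=np.array(p["intrinsics"]);T=np.array(p["pose"])
    d=np.linalg.inv(K)@np.array([uv[0],uv[1],1.]); d=T[:3,:3]@(d*[1,-1,-1]); return T[:3,3],d
def onz(p,uv,z):
    o,d=ray(p,uv); return (o+d*(z-o[2])/d[2])
def proj(p,X):
    K=np.array(p["intrinsics"]);T=np.array(p["pose"])
    c=T[:3,:3].T@(np.array(X)-T[:3,3]); c=K@(c*[1,-1,-1]); return c[:2]/c[2]
def look(p,q):
    return [(round(r["score"],2),(r["at"][0]*560,r["at"][1]*420)) for r in spotter.look_for(p,q)]
def save(p,n,crop=None,s=1):
    im=p["color"][:,:,::-1]
    if crop: im=im[crop[1]:crop[3],crop[0]:crop[2]]
    cv2.imwrite("pics/"+n,cv2.resize(im,None,fx=s,fy=s,interpolation=cv2.INTER_CUBIC))
E
python3 - <<'E'
from h import *
np.set_printoptions(precision=3,suppress=True)
s=env.observe(); print(s["time_s"],s["position"],s["tool_rot"],s["grip_width"])
t=optics.get_image("top"); d=optics.get_image("side")
print({k:(v if k!="color" else 0) for k,v in t.items()}); print(d["pose"])
a=np.hstack([t["color"],d["color"]])
cv2.imwrite("pics/a.png",cv2.resize(t["color"][:,:,::-1],(800,600)));cv2.imwrite("pics/b.png",cv2.resize(d["color"][:,:,::-1],(800,600)))
Z=dict(sleeve1=.035,long_sleeve=.058,collar=.022,fitting=.05,tube_mouth=.15,cover_pin=.172,nut_grip=.171,magazine=.035,cover=.157,canister=.11,wrench=0)
for q,z in Z.items():
    for nm,p in (("top",t),("side",d)):
        for sc,uv in look(p,q): print(q,nm,sc,np.round(uv),onz(p,uv,z)[:2])
E
```

```text
pics
0.0 [0.218 0.505 0.231] [[-0.918  0.397 -0.001]
 [ 0.397  0.918 -0.001]
 [ 0.    -0.001 -1.   ]] 0.0852269496239382
{'color': 0, 'intrinsics': array([[394.117,   0.   , 271.395],
       [  0.   , 394.117, 205.937],
       [  0.   ,   0.   ,   1.   ]]), 'pose': array([[ 0.012,  0.983, -0.184,  0.378],
       [-1.   ,  0.009, -0.015,  0.068],
       [-0.013,  0.185,  0.983,  1.255],
       [ 0.   ,  0.   ,  0.   ,  1.   ]]), 'shot': 1}
[[ 0.776  0.433 -0.458  0.024]
 [-0.63   0.518 -0.578 -0.596]
 [-0.013  0.737  0.675  0.908]
 [ 0.     0.     0.     1.   ]]
sleeve1 top 0.59 [383. 222.] [ 0.56 -0.26]
sleeve1 top 0.53 [356. 189.] [ 0.665 -0.181]
sleeve1 top 0.49 [361. 213.] [ 0.587 -0.195]
sleeve1 top 0.47 [363. 255.] [ 0.457 -0.197]
sleeve1 top 0.43 [323. 248.] [ 0.478 -0.074]
sleeve1 top 0.41 [187. 221.] [0.555 0.352]
sleeve1 side 0.87 [402. 307.] [ 0.632 -0.255]
sleeve1 side 0.81 [380. 330.] [ 0.551 -0.263]
sleeve1 side 0.8 [322. 340.] [ 0.442 -0.204]
sleeve1 side 0.73 [299. 303.] [ 0.466 -0.103]
sleeve1 side 0.72 [383. 283.] [ 0.652 -0.183]
sleeve1 side 0.72 [430. 311.] [ 0.671
[... 474 characters left out ...]
r_pin side 0.73 [214. 160.] [0.526 0.299]
nut_grip side 0.59 [367. 305.] [ 0.492 -0.263]
nut_grip side 0.48 [238. 147.] [0.606 0.306]
nut_grip side 0.41 [150. 193.] [0.336 0.285]
magazine top 0.87 [212. 216.] [0.575 0.274]
magazine side 0.55 [244. 195.] [0.589 0.274]
magazine side 0.2 [300. 299.] [ 0.475 -0.096]
cover top 0.78 [186. 218.] [0.548 0.327]
cover side 0.57 [217. 162.] [0.536 0.305]
cover side 0.51 [242. 198.] [0.501 0.144]
canister top 0.64 [269. 162.] [0.728 0.097]
canister side 0.85 [333. 198.] [0.706 0.048]
canister side 0.63 [240. 198.] [0.528 0.196]
wrench top 0.72 [137. 266.] [0.416 0.511]
wrench top 0.7 [323. 213.] [ 0.592 -0.079]
wrench side 0.79 [148. 194.] [0.402 0.49 ]
```

View pics/a.png

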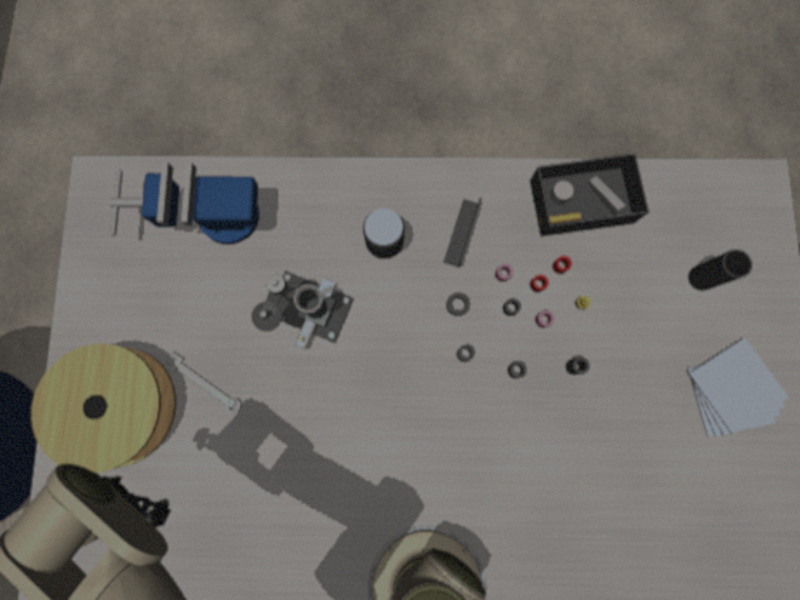

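View pics/b.png

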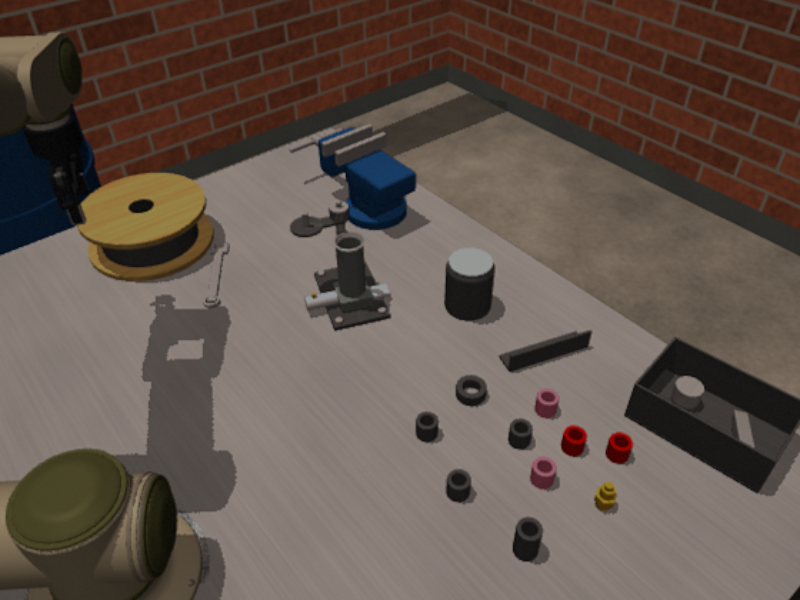

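The top view (800 px scale) shows the following:
- **Magazine:** tube at (310,298), post and nut at (276,283), open cover end at (266,316).
- **Candidates for a short sleeve:** dark short sleeves at (466,353), (517,369) and (511,306). In the side view these are (427,427), (458,486) and (520,433).
- **Not sleeves for this job:** the long sleeve at (577,365), collar at (457,303), pink ones at (503,272) and (544,318), red ones at (540,283) and (562,264), and the brass fitting at (583,302).

I choose the three dark short ones. Next I measure them and check them in a crop.

```bash
python3 - <<'E'
from h import *
np.set_printoptions(precision=3,suppress=True)
t=optics.get_image("top"); d=optics.get_image("side"); w=optics.get_image("wrist")
print(w["pose"]); print(w["intrinsics"])
s=env.observe(); T=w["pose"]; R=np.array(s["tool_rot"])
print("cam in tool",R.T@(T[:3,3]-s["position"]), R.T@T[:3,:3])
def tri(a,b,):
    o1,d1=ray(t,a);o2,d2=ray(d,b)
    A=np.stack([d1,-d2],1);k=np.linalg.lstsq(A,o2-o1,rcond=None)[0]
    return (o1+d1*k[0]+o2+d2*k[1])/2, np.linalg.norm(o1+d1*k[0]-o2-d2*k[1])
for n,a,b in [("A",(466,353),(427,427)),("B",(517,369),(458,486)),("C",(511,306),(520,433)),("mouth",(309,300),(350,243)),("pin",(266,316),(306,222)),("nut",(276,283),(339,213))]:
    print(n,*tri(np.array(a)*.7,np.array(b)*.7), onz(t,np.array(a)*.7,.0175 if n in "ABC" else .16))
a=cv2.resize(t["color"][140:280,150:430,::-1],(800,400),interpolation=cv2.INTER_CUBIC)
cv2.imwrite("pics/c.png",a)
E
```

```text
[[ 0.397 -0.867 -0.301  0.14 ]
 [ 0.918  0.375  0.131  0.538]
 [-0.001 -0.328  0.945  0.371]
 [ 0.     0.     0.     1.   ]]
[[333.83    0.    278.927]
 [  0.    333.83  211.148]
 [  0.      0.      1.   ]]
cam in tool [ 0.085 -0.    -0.14 ] [[-0.001  0.945  0.328]
 [ 1.     0.     0.001]
 [ 0.001  0.328 -0.945]]
A [ 0.481 -0.085  0.019] 0.0006539582815557475 [ 0.481 -0.085  0.018]
B [ 0.447 -0.195  0.018] 0.0006093147027147637 [ 0.447 -0.196  0.018]
C [ 0.586 -0.187  0.018] 0.0007216632306903419 [ 0.586 -0.187  0.018]
mouth [0.575 0.242 0.147] 0.005609268076694309 [0.57  0.241 0.16 ]
pin [0.538 0.323 0.166] 0.0031568297908760247 [0.538 0.325 0.16 ]
nut [0.603 0.307 0.165] 0.0005134335519896557 [0.604 0.308 0.16 ]
```

View pics/c.png

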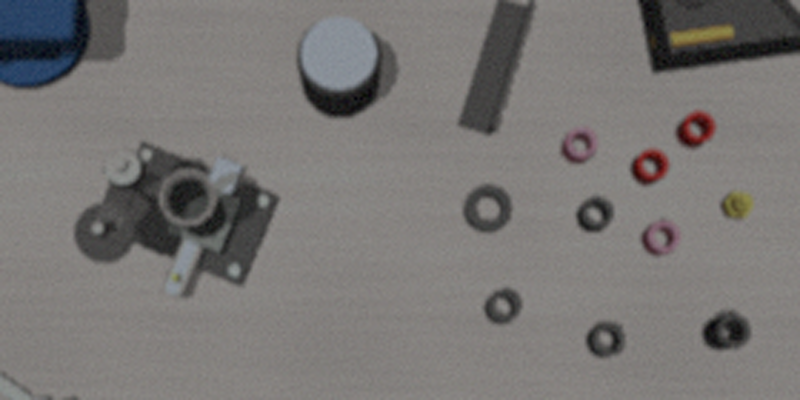

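The crop confirms the three plain dark rings at (502,306), (605,339) and (595,213). The long sleeve at (727,330), collar, pink, red and brass parts are clearly different. Triangulated heights come out at 0.018–0.019 m, as they should, so I'm moving to sleeve A with the tool turned so that tool x = world y and tool y = world x.

```bash
cat > st.py <<'E'
import sys
from h import *
np.set_printoptions(precision=4,suppress=True)
s=env.observe();R=np.array(s["tool_rot"]);p=np.array(s["position"])
print("t",round(s["time_s"],2),"pos",p,"xaz",np.degrees(np.arctan2(R[1,0],R[0,0])),"tilt",R[:,2],"q6",s["q"][5],"F",np.array(s["ft_force"]),"tq",np.array(s["wrist_torque"]),"w",s["grip_width"],"g",s["gripper_force"])
if len(sys.argv)>3: print("tool delta cm",R.T@(np.array(list(map(float,sys.argv[1:4])))-p)*100)
E
python3 -m crank '[6,0,0,0,0.125,6,0,0,0,0.125,6,0,0,0,0.125,6,0,0,0,0.125,6,0,0,0,0.125,6,0,0,0,0.125,6,0,0,0,0.125,6,0,0,0,0.125]' 40
python3 -m crank '[6,0,0,0,0.081,6,0,0,0,0.081,6,-3.8,1.7,0,0,6,-3.8,1.7,0,0,6,-3.8,1.7,0,0,6,-3.8,1.7,0,0,6,-3.8,1.7,0,0,6,-3.8,1.7,0,0]'
python3 -m crank '[6,-3.8,1.7,0,0,6,-3.8,1.7,0,0,6,-3.8,1.7,0,0,6,-3.8,1.7,0,0,6,-3.8,1.7,0,0,6,-3.8,1.7,0,0,6,-3.8,1.7,0,0,6,-3.8,1.7,0,0]'
python3 -m crank '[6,-2.9,1.2,1,0,6,-2.9,1.2,1,0,6,0,0,3,0,6,0,0,3,0,6,0,0,2,0,6,0,0,0,0,6,0,0,0,0,6,0,0,0,0]'
python3 st.py .481 -.085 .012
python3 - <<'E'
from h import *
w=optics.get_image("wrist"); save(w,"d.png")
for q in ("sleeve1","collar"):
    for sc,uv in look(w,q): print(q,sc,uv,onz(w,uv,.0175)[:2], onz(w,uv,.035)[:2])
E
```

```text
time_s: 2.02
position: [0.2181, 0.5049, 0.2313]
tool_rot: [[-0.156, 0.988, -0.0], [0.988, 0.156, -0.0], [-0.0, -0.0, -1.0]]
ft_force: [-0.5, 0.9, 1.1]
grip_width: 0.0603
gripper_force: 0.0
time_s: 2.68
position: [0.3206, 0.2752, 0.2315]
tool_rot: [[-0.002, 1.0, 0.001], [1.0, 0.002, 0.0], [0.0, 0.001, -1.0]]
ft_force: [0.8, -0.4, 1.3]
grip_width: 0.0599
gripper_force: 0.0
time_s: 3.35
position: [0.457, -0.0291, 0.2316]
tool_rot: [[-0.001, 1.0, 0.001], [1.0, 0.001, -0.0], [-0.0, 0.001, -1.0]]
ft_force: [1.5, 1.1, -0.3]
grip_width: 0.0602
gripper_force: 0.0
time_s: 4.02
position: [0.4815, -0.0851, 0.1327]
tool_rot: [[-0.001, 1.0, 0.002], [1.0, 0.001, -0.001], [-0.001, 0.002, -1.0]]
ft_force: [-0.2, -0.9, 0.6]
grip_width: 0.0598
gripper_force: 0.0
t 4.02 pos [ 0.4815 -0.0851  0.1327] xaz 90.07275725538925 tilt [ 0.0022 -0.001  -1.    ] q6 -23.996583752300932 F [-0.1872 -0.9406  0.6259] tq [-0.0215  0.0286 -0.0117] w 0.05983722067802964 g 0.0
tool delta cm [ 0.0185 -0.0715 12.0724]
sleeve1 0.96 (241.416, 317.604) [ 0.44754689 -0.19217812] [ 0.44984254 -0.17903125]
sleeve1 0.67 (480.984, 298.788) [ 0.66211723 -0.17236739] [ 0.64970241 -0.1605787 ]
sleeve1 0.6 (397.09599999999995, 306.096) [ 0.58804758 -0.17997483] [ 0.58071081 -0.16766458]
sleeve1 0.58 (345.128, 365.694) [ 0.54572981 -0.24765618] [ 0.54129425 -0.23070586]
sleeve1 0.56 (281.512, 210.798) [ 0.48374214 -0.08917206] [ 0.48355631 -0.08308705]
collar 0.78 (424.592, 189.0) [ 0.59704848 -0.0708981 ] [ 0.58909463 -0.06606591]
```

View pics/d.png

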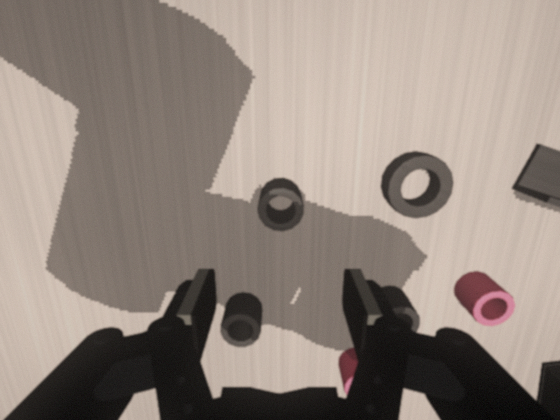

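Sleeve A is centred under the gripper at (281,205), clear of its neighbours, and the wrist camera gives (0.482,-0.087), which agrees. I'll grasp it, lift it, and look at the magazine on the way.

```bash
python3 -m crank '[6,-0.2,0,4,0,6,0,0,4,0,6,0,0,2.5,0,6,0,0,1.5,0,6,0,0,0.5,0,6,0,0,0,0,3,0,0,0,0,3,0,0,0,0]' 40
python3 -m crank '[3,0,0,0,0,3,0,0,0,0,3,0,0,-1,0,3,0,0,-4,0,3,0,0,-4,0,3,0,0,-4,0,3,0,0,-4,0,3,0,0,-4,0]'
python3 -m crank '[3,3.9,1.3,0,0,3,3.9,1.3,0,0,3,3.9,1.3,0,0,3,3.9,1.3,0,0,3,3.9,1.3,0,0,3,3.9,1.3,0,0,3,3.9,1.3,0,0,3,0,0,-3,0]'
python3 -m crank '[3,0,0,-3,0,3,0,0,0,0,3,0,0,0,0,3,0,0,0,0,3,0,0,0,0,3,0,0,0,0,3,0,0,0,0,3,0,0,0,0]'
python3 st.py .573 .242 .19
python3 - <<'E'
from h import *
w=optics.get_image("wrist"); save(w,"e.png")
for q,z in (("sleeve1",.2),("tube_mouth",.15),("cover_pin",.172),("nut_grip",.183),("cover",.157)):
    for sc,uv in look(w,q): print(q,sc,uv,onz(w,uv,z)[:2])
E
```

```text
time_s: 4.83
position: [0.4816, -0.0872, 0.0078]
tool_rot: [[-0.001, 1.0, 0.003], [1.0, 0.001, -0.001], [-0.001, 0.003, -1.0]]
ft_force: [3.2, -0.0, 1.8]
grip_width: 0.0369
gripper_force: 1.2
time_s: 5.5
position: [0.48, -0.0865, 0.2195]
tool_rot: [[-0.001, 1.0, 0.002], [1.0, 0.001, -0.001], [-0.001, 0.002, -1.0]]
ft_force: [1.4, -0.8, -2.5]
grip_width: 0.0348
gripper_force: 40.8
time_s: 6.17
position: [0.57, 0.192, 0.2415]
tool_rot: [[-0.007, 1.0, -0.01], [1.0, 0.007, 0.001], [0.001, -0.01, -1.0]]
ft_force: [-0.5, -1.6, -2.8]
grip_width: 0.034
gripper_force: 40.9
time_s: 6.83
position: [0.5713, 0.1861, 0.2759]
tool_rot: [[-0.001, 1.0, -0.001], [1.0, 0.001, -0.0], [-0.0, -0.001, -1.0]]
ft_force: [-0.2, -0.4, -2.0]
grip_width: 0.0346
gripper_force: 41.0
t 6.83 pos [0.5713 0.1861 0.2759] xaz 90.04191555814938 tilt [-0.0009 -0.0001 -1.    ] q6 6.720115224527776 F [-0.2462 -0.3602 -2.0395] tq [-0.026  -0.0298  0.0257] w 0.03455020215914483 g 40.987072102725506
tool delta cm [5.5942 0.1792 8.5873]
sleeve1 0.8 (280.784, 287.11199999999997) [0.57261367 0.13560866]
sleeve1 0.42 (285.32, 388.416) [0.57662005 0.03773201]
tube_mouth 0.77 (278.096, 76.98599999999999) [0.5705507  0.28318373]
cover_pin 0.72 (248.304, 26.082) [0.55131242 0.3128172 ]
nut_grip 0.9 (320.32, 41.706) [0.59718493 0.30220561]
cover 0.76 (244.72, 24.612) [0.54763964 0.31631026]
```

View pics/e.png

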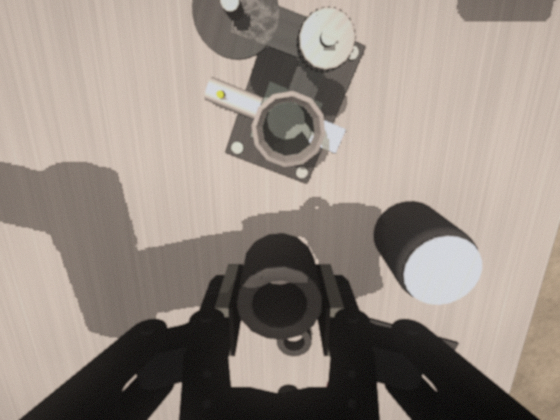

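The wrist view shows the tube rim centred at about (288,129), the nut top at (327,39), the pin top at (231,5) and the held sleeve at (280,290). The network's tube_mouth hit at (278,77) is off, so I use the rim itself.

```bash
python3 - <<'E'
from h import *
w=optics.get_image("wrist")
for n,uv,z in (("rim",(288,129),.15),("rimL",(249.5,129),.15),("rimR",(327,129),.15),("rimT",(288,92),.15),("rimB",(288,167),.15),("nut",(327,39),.183),("stud",(330,33),.193),("pin",(231,5),.185),("sl",(280,300),.24)): print(n,onz(w,uv,z)[:2].round(4))
print(proj(w,[.573,.242,.15]),proj(w,[.603,.307,.183]))
g=cv2.GaussianBlur(cv2.cvtColor(w["color"],cv2.COLOR_RGB2GRAY),(5,5),1)
c=cv2.HoughCircles(g[60:200,220:360],cv2.HOUGH_GRADIENT,1,5,param1=80,param2=20,minRadius=28,maxRadius=45)
print(c[0][:5]+[220,60,0] if c is not None else None)
E
```

```text
rim [0.5784 0.2458]
rimL [0.5485 0.2458]
rimR [0.6088 0.2458]
rimT [0.5782 0.2729]
rimB [0.5787 0.2158]
nut [0.6015 0.304 ]
stud [0.6019 0.3058]
pin [0.5424 0.3221]
sl [0.5721 0.1514]
[281.01462159 133.94727731] [329.60666541  33.60602356]
[[288.5        129.5         32.20000076]
 [290.5        123.5         32.20000076]
 [289.5        136.5         40.        ]
 [280.5        126.5         32.20000076]
 [294.5        128.5         32.20000076]]
```

Rim size 60×57 mm (58 expected), post-to-tube distance 65 mm (64) and pin-to-post 62 mm (64) all agree. Moving over the mouth at (0.578,0.2445).

```bash
python3 -m crank '[3,3,0.35,0,0,3,2.85,0.35,0,0,3,0,0,4,0,3,0,0,4,0,3,0,0,2.5,0,3,0,0,0,0,3,0,0,0,0,3,0,0,0,0]'
python3 st.py .578 .2445 .151
python3 - <<'E'
from h import *
a=optics.get_image("wrist"); b=optics.get_image("side")
A=cv2.resize(a["color"][130:420,130:430,::-1],(600,580))[:, :]; 
u,v=proj(b,[.578,.2445,.16]).astype(int); B=cv2.resize(b["color"][max(0,v-70):v+70,u-35:u+35,::-1],(290,580),interpolation=cv2.INTER_CUBIC)
cv2.imwrite("pics/f.png",cv2.resize(np.hstack([A,B]),(800,521)))
E
```

```text
time_s: 7.85
position: [0.5794, 0.2449, 0.1737]
tool_rot: [[-0.001, 1.0, 0.004], [1.0, 0.001, 0.001], [0.001, 0.004, -1.0]]
ft_force: [0.7, -0.3, -1.0]
grip_width: 0.0347
gripper_force: 40.9
t 7.85 pos [0.5794 0.2449 0.1737] xaz 90.04871007146254 tilt [ 0.0037  0.0008 -1.    ] q6 12.09779884415864 F [ 0.7381 -0.2657 -1.0208] tq [-0.0404  0.0528 -0.0084] w 0.03473227124387999 g 40.90393155813217
tool delta cm [-0.0413 -0.1523  2.2665]
```

View pics/f.png

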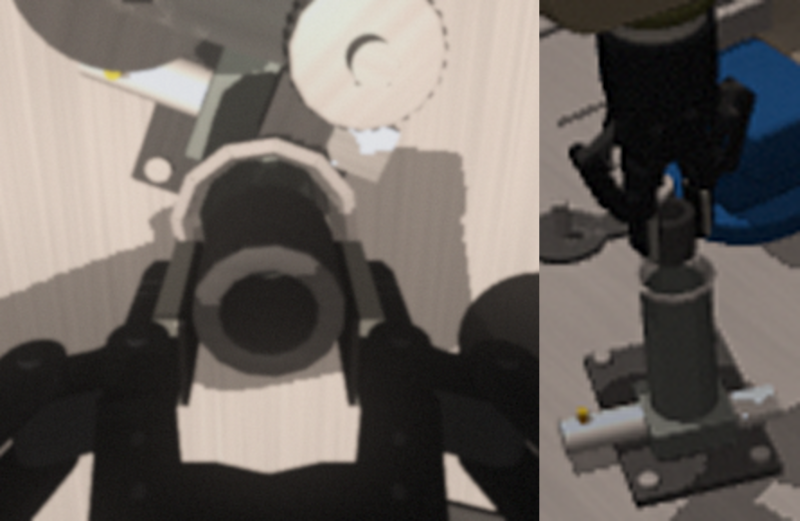

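The sleeve hangs centred over the mouth in both views: the rim arc is symmetric around it in the wrist view, and it lines up with the tube in the side view. Lowering and releasing.

```bash
python3 -m crank '[3,0,-0.1,1,0,3,0,0,0.7,0,3,0,0,0.45,0,3,0,0,0,0,3,0,0,0,0,3,0,0,0,0,5,0,0,0,0,5,0,0,0,0]'
python3 st.py .578 .2445 .151
python3 -m crank '[5,0,0,0,0,5,0,0,0,0,5,0,0,-3,0,5,0,0,-4,0,5,0,0,-4,0,5,0,0,0,0,5,0,0,0,0,5,0,0,0,0]'
python3 st.py .447 -.195 .008
python3 - <<'E'
from h import *
b=optics.get_image("wrist"); save(b,"g.png")
print(proj(b,[.578,.2445,.15]))
E
```

```text
time_s: 8.62
position: [0.5773, 0.2451, 0.1496]
tool_rot: [[-0.001, 1.0, -0.0], [1.0, 0.001, 0.001], [0.001, -0.0, -1.0]]
ft_force: [0.0, 0.4, 0.2]
grip_width: 0.0499
gripper_force: 0.0
t 8.62 pos [0.5773 0.2451 0.1496] xaz 90.06017570408355 tilt [-0.0002  0.0008 -1.    ] q6 12.115443716069585 F [0.0144 0.4097 0.1546] tq [-0.0465  0.0293  0.012 ] w 0.04991916819896307 g 0.0
tool delta cm [-0.0596  0.0673 -0.142 ]
time_s: 9.28
position: [0.5771, 0.2448, 0.259]
tool_rot: [[-0.001, 1.0, -0.001], [1.0, 0.001, -0.0], [-0.0, -0.001, -1.0]]
ft_force: [-0.2, -0.5, -0.1]
grip_width: 0.0501
gripper_force: 0.0
t 9.28 pos [0.5771 0.2448 0.259 ] xaz 90.06759875685756 tilt [-0.0011 -0.0001 -1.    ] q6 12.115057062064079 F [-0.2482 -0.533  -0.0709] tq [ 0.0129  0.0404 -0.022 ] w 0.05008125139421946 g 0.0
tool delta cm [-43.9661 -13.0284  25.1174]
[280.33606489 208.95902624]
```

View pics/g.png

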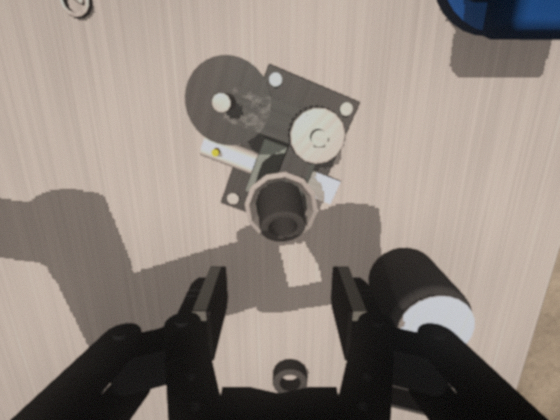

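The sleeve has not dropped. It sticks out of the mouth, its top ring at about (282,226) covering the near rim (rim centre (280,207)). I'll measure how it sits.

```bash
python3 - <<'E'
from h import *
w=optics.get_image("wrist"); t=optics.get_image("top"); d=optics.get_image("side")
for z in (.15,.16,.17,.175,.18,.185): print(z,proj(w,[.578,.2445,z]),proj(w,[.560,.2445,z])[0],proj(w,[.578,.2265,z])[1])
c=lambda p,x,s:cv2.resize(p["color"][int(proj(p,x)[1])-s:int(proj(p,x)[1])+s,int(proj(p,x)[0])-s:int(proj(p,x)[0])+s,::-1],(400,400),interpolation=cv2.INTER_CUBIC)
X=[.578,.2445,.15]
cv2.imwrite("pics/i.png",np.hstack([c(w,X,50),c(d,X,40)]))
E
```

```text
0.15 [280.71561572 209.09955446] 257.82483297015966 230.28785934052263
0.16 [280.74881051 213.36293863] 257.0038146539493 235.22647965109255
0.17 [280.7845792  217.95690193] 256.1191457663951 240.53894888641557
0.175 [280.80352416 220.39010365] 255.65058354811345 243.34889837355635
0.18 [280.82323323 222.92144435] 255.1631259191086 246.26938698482667
0.185 [280.84375359 225.55698364] 254.65560638430253 249.3070682507431
```

View pics/i.png

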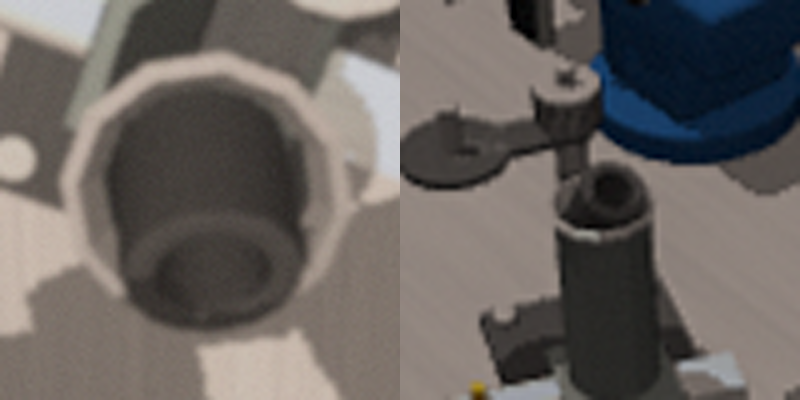

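The sleeve leans towards -y, caught on the +y side of the flare. Re-reading the earlier crop with one camera puts the held ring at y≈0.252 and the rim at 0.246. So it sat about 6 mm off in the hand: my grasp point was off in y, and the mouth estimate was fine. The mend is to regrip it, set it down on free bench so it rights itself, measure it properly, and repeat.

```bash
python3 -m crank '[5.5,0,0.2,4,0,5.5,0,0,4,0,5.5,0,0,1.5,0,5.5,0,0,0.8,0,5.5,0,0,0,0,5.5,0,0,0,0,3,0,0,0,0,3,0,0,0,0]' 25
python3 -m crank '[3,0,0,0,0,3,0,0,0,0,3,0,0,-1,0,3,0,0,-2,0,3,0,0,-3,0,3,0,0,-3,0,3,0,0,0,0,3,0,0,0,0]'
python3 st.py .48 .06 .02
python3 - <<'E'
from h import *
w=optics.get_image("wrist"); save(w,"j.png",(180,130,400,340),3)
E
```

```text
time_s: 10.15
position: [0.5799, 0.2449, 0.1586]
tool_rot: [[-0.001, 1.0, 0.003], [1.0, 0.001, 0.001], [0.001, 0.003, -1.0]]
ft_force: [-0.9, -1.0, 7.3]
grip_width: 0.0338
gripper_force: 24.4
time_s: 10.82
position: [0.5798, 0.2449, 0.249]
tool_rot: [[-0.001, 1.0, 0.004], [1.0, 0.001, 0.001], [0.001, 0.004, -1.0]]
ft_force: [-0.7, 0.5, -2.0]
grip_width: 0.0333
gripper_force: 25.0
t 10.82 pos [0.5798 0.2449 0.249 ] xaz 90.0604198591113 tilt [ 0.0038  0.0008 -1.    ] q6 12.076501208192013 F [-0.6807  0.5395 -1.9793] tq [0.0258 0.0206 0.0423] w 0.03325227179644267 g 25.015498995780945
tool delta cm [-18.4935 -10.0826  22.8427]
```

View pics/j.png

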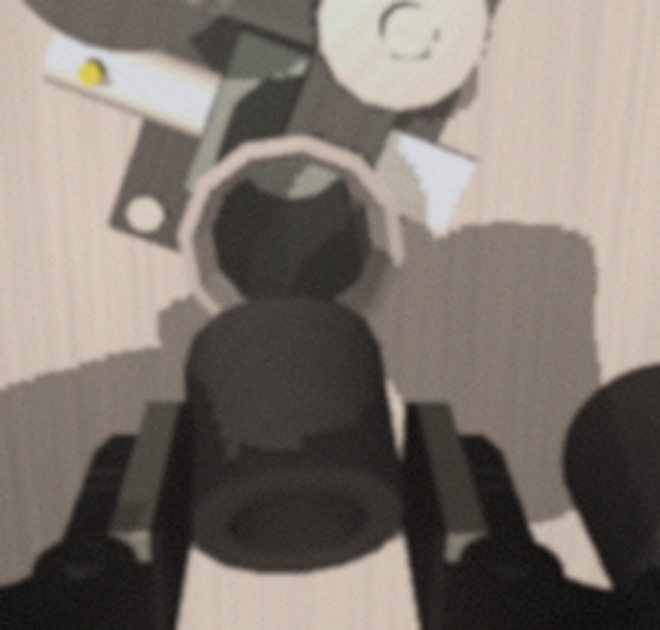

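The sleeve is held but tilted: the ring is at (295,520) with the body above it, and the tube behind is empty. I'll carry it to free bench at (0.48,0.06), lower it gently so that the bench rights it, and release. After that I'll centre each sleeve mechanically by squeezing across y first, then gripping across x.

```bash
python3 -m crank '[3,-3.7,-2,0,0,3,-3.7,-2,0,0,3,-3.7,-2,0,0,3,-3.7,-2,0,0,3,-3.7,-2,0,0,3,0,0,4,0,3,0,0,4,0,3,0,0,4,0]'
python3 -m crank '[3,0,0,4,0,3,0,0,4,0,3,0,0,1,0,3,0,0,0.4,0,3,0,0,0.4,0,3,0,0,0.3,0,3,0,0,0,0,3,0,0,0,0]'
python3 -m crank '[3,0,0,0.3,0,3,0,0,0.3,0,3,0,0,0.2,0,3,0,0,0.2,0,3,0,0,0,0,3,0,0,0,0,3,0,0,0,0,3,0,0,0,0]'
```

```text
time_s: 11.53
position: [0.4795, 0.0607, 0.1252]
tool_rot: [[0.001, 1.0, -0.0], [1.0, -0.001, 0.0], [0.0, -0.0, -1.0]]
ft_force: [1.1, 0.3, -3.7]
grip_width: 0.0334
gripper_force: 25.2
time_s: 12.2
position: [0.4791, 0.0626, 0.0291]
tool_rot: [[-0.001, 1.0, -0.001], [1.0, 0.001, 0.001], [0.001, -0.001, -1.0]]
ft_force: [-17.0, 9.2, 58.0]
grip_width: 0.0333
gripper_force: 46.4
time_s: 12.87
position: [0.4761, 0.0641, 0.0203]
tool_rot: [[-0.001, 1.0, -0.006], [1.0, 0.001, 0.004], [0.004, -0.006, -1.0]]
ft_force: [-29.6, 17.4, 85.8]
grip_width: 0.0334
gripper_force: 64.0
```

Force is high at 86 N, so I'm releasing here.

```bash
python3 -m crank '[6,0,0,-0.5,0,6,0,0,-0.3,0,6,0,0,0,0,6,0,0,0,0,6,0,0,0,0,6,0,0,-4,0,6,0,0,-4,0,6,0,0,-4,0]'
python3 st.py .48 .06 .15
cat > fit.py <<'E'
from h import *
from scipy.optimize import minimize
def hull(p,x,y,h=.035,r=.018,z0=0):
    a=np.linspace(0,2*np.pi,40)
    P=np.array([proj(p,[x+r*np.cos(t),y+r*np.sin(t),z]) for t in a for z in (z0,z0+h)])
    return cv2.convexHull((P*8).round().astype(np.int32))
def fit(p,x,y,span=.014):
    g=cv2.GaussianBlur(cv2.cvtColor(p["color"],cv2.COLOR_RGB2GRAY),(3,3),0).astype(float)
    def sc(v,full=False):
        m=np.zeros(g.shape,np.uint8);cv2.fillPoly(m,[hull(p,*v)],1,shift=3)
        o=cv2.dilate(m,np.ones((7,7)))-m
        return g[m>0].mean()-g[o>0].mean()
    gr=[(sc((x+i,y+j)),x+i,y+j) for i in np.arange(-span,span+.001,.002) for j in np.arange(-span,span+.001,.002)]
    b=min(gr); gr=[(sc((b[1]+i,b[2]+j)),b[1]+i,b[2]+j) for i in np.arange(-.002,.0021,.0005) for j in np.arange(-.002,.0021,.0005)]
    return np.round(min(gr),4)
E
python3 - <<'E'
from fit import *
ims=[optics.get_image(n) for n in ("wrist","top","side")]
for n,w in zip("wts",ims):
    print(n,[(a,np.round(u),onz(w,u,.0175)[:2].round(3)) for a,u in look(w,"sleeve1")])
    if n!="w":
        for c in ((.481,-.083),(.447,-.195),(.586,-.187)): print(n,c,fit(w,*c))
    print(n,"A",fit(w,.48,.063,.02))
E
```

```text
time_s: 13.53
position: [0.4799, 0.0613, 0.1444]
tool_rot: [[-0.001, 1.0, -0.003], [1.0, 0.001, 0.0], [0.0, -0.003, -1.0]]
ft_force: [0.4, 0.3, -0.8]
grip_width: 0.0597
gripper_force: 0.0
t 13.53 pos [0.4799 0.0613 0.1444] xaz 90.04096062944302 tilt [-0.0031  0.0004 -1.    ] q6 -6.815818144216145 F [ 0.3514  0.3381 -0.7528] tq [-0.093  -0.0085 -0.0109] w 0.059660121096492734 g 0.0
tool delta cm [-0.131   0.0094 -0.5595]
w [(0.62, array([273., 203.]), array([0.474, 0.06 ])), (0.38, array([546., 165.]), array([0.695, 0.093]))]
w A [-61.2762   0.478    0.0675]
t [(0.62, array([385., 224.]), array([ 0.556, -0.271])), (0.53, array([376., 200.]), array([ 0.632, -0.247])), (0.45, array([396., 184.]), array([ 0.685, -0.311])), (0.42, array([353., 188.]), array([ 0.672, -0.173])), (0.41, array([362., 214.]), array([ 0.587, -0.2  ]))]
t (0.481, -0.083) [-14.1931   0.4835  -0.0785]
t (0.447, -0.195) [-47.9842   0.4475  -0.1935]
t (0.586, -0.187) [-51.1669   0.5855  -0.186 ]
t A [-29.255    0.4635   0.0615]
s [(0.81, array([366., 303.]), array([ 0.591, -0.188])), (0.73, array([325., 340.]), array([ 0.455, -0.2  ])), (0.73, array([381., 284.]), array([ 0.657, -0.172])), (0.65, array([256., 264.]), array([0.471, 0.063])), (0.64, array([399., 307.]), array([ 0.639, -0.244])), (0.52, array([378., 330.]), array([ 0.559, -0.256])), (0.52, array([433., 311.]), array([ 0.688, -0.298]))]
s (0.481, -0.083) [-14.9307   0.4655  -0.0825]
s (0.447, -0.195) [-76.976   0.447  -0.195]
s (0.586, -0.187) [-82.3584   0.5855  -0.1875]
s A [-7.67715e+01  4.77000e-01  6.55000e-02]
```

A stands upright again: wrist fit (0.478,0.0675), side fit (0.477,0.0655), with contrast like the others. B is at (0.447,-0.195) and C at (0.5855,-0.187). Now I squeeze A across y, turn back, and grip across x.

```bash
python3 -m crank '[6,0.55,-0.2,0.5,0,6,0,0,1,-0.125,6,0,0,1,-0.125,6,0,0,1,-0.125,6,0,0,1,-0.125,6,0,0,1,-0.125,6,0,0,1,-0.125,6,0,0,1,-0.125]' 20
python3 -m crank '[6,0,0,1,-0.125,6,0,0,1,-0.125,6,0,0,1,-0.125,6,0,0,1,-0.125,6,0,0,1,-0.125,6,0,0,1,-0.07,6,0,0,1,0,6,0,0,0.2,0]'
python3 -m crank '[3,0,0,0,0,3,0,0,0,0,3,0,0,0,0,3,0,0,0,0,3,0,0,0,0,5.2,0,0,0,0,5.2,0,0,0,0,5.2,0,0,0,0]'
python3 st.py .478 .066 .008
```

```text
time_s: 14.5
position: [0.4776, 0.0673, 0.0669]
tool_rot: [[-0.772, 0.635, -0.003], [0.635, 0.772, 0.0], [0.003, -0.002, -1.0]]
ft_force: [1.0, 0.6, 0.8]
grip_width: 0.06
gripper_force: 0.0
time_s: 15.17
position: [0.477, 0.0673, -0.0051]
tool_rot: [[-1.0, -0.0, -0.004], [-0.0, 1.0, 0.0], [0.004, 0.0, -1.0]]
ft_force: [-3.8, 0.8, 17.2]
grip_width: 0.0599
gripper_force: 7.9
time_s: 15.83
position: [0.4783, 0.0671, -0.0034]
tool_rot: [[-1.0, 0.0, -0.0], [0.0, 1.0, 0.0], [0.0, 0.0, -1.0]]
ft_force: [-0.9, 0.3, 7.4]
grip_width: 0.0516
gripper_force: 3.9
t 15.83 pos [ 0.4783  0.0671 -0.0034] xaz 179.99626179376006 tilt [-0.0005  0.0001 -1.    ] q6 -96.09515361677045 F [-0.9069  0.3207  7.4261] tq [0.1069 0.0977 0.0272] w 0.05161676369416802 g 3.936563776951516
tool delta cm [ 0.0269 -0.1137 -1.1388]
```

```bash
python3 -m crank '[5.2,0,0,-1.15,0,5.2,0,0,0,0.125,5.2,0,0,0,0.125,5.2,0,0,0,0.125,5.2,0,0,0,0.125,5.2,0,0,0,0.125,5.2,0,0,0,0.125,5.2,0,0,0,0.125]' 35
python3 -m crank '[5.2,0,0,0,0.125,5.2,0,0,0,0.125,5.2,0,0,0,0.125,5.2,0,0,0,0.125,5.2,0,0,0,0.125,5.2,0,0,0,0.07,3,0,0,0,0,3,0,0,0,0]'
python3 -m crank '[3,0,0,0,0,3,0,0,0,0,3,0,0,-1,0,3,0,0,-4,0,3,0,0,-4,0,3,0,0,-4,0,3,0,0,-4,0,3,0,0,-4,0]'
python3 -m crank '[3,3,1.7,0,0,3,3,1.7,0,0,3,3,1.7,0,0,3,3,1.7,0,0,3,3,1.7,0,0,3,2.5,1.4,0,0,3,0,0,0,0,3,0,0,0,0]'
python3 st.py .5785 .245 .170
```

```text
time_s: 16.5
position: [0.4777, 0.0671, 0.0074]
tool_rot: [[-0.636, 0.772, -0.002], [0.772, 0.636, 0.0], [0.002, -0.002, -1.0]]
ft_force: [0.0, 0.2, -0.6]
grip_width: 0.0518
gripper_force: 0.0
time_s: 17.17
position: [0.4779, 0.0671, 0.0078]
tool_rot: [[-0.003, 1.0, -0.002], [1.0, 0.003, 0.0], [0.0, -0.002, -1.0]]
ft_force: [0.6, 0.2, -2.1]
grip_width: 0.0336
gripper_force: 35.0
time_s: 17.83
position: [0.4777, 0.067, 0.2201]
tool_rot: [[-0.002, 1.0, -0.001], [1.0, 0.002, 0.0], [0.0, -0.001, -1.0]]
ft_force: [1.3, -1.0, -1.1]
grip_width: 0.034
gripper_force: 35.9
time_s: 18.5
position: [0.5771, 0.2429, 0.2169]
tool_rot: [[-0.004, 1.0, -0.002], [1.0, 0.004, -0.001], [-0.001, -0.002, -1.0]]
ft_force: [-1.2, 0.9, -1.6]
grip_width: 0.0341
gripper_force: 35.9
t 18.5 pos [0.5771 0.2429 0.2169] xaz 90.21720055401501 tilt [-0.0021 -0.0006 -1.    ] q6 11.800453223010742 F [-1.228   0.8605 -1.619 ] tq [-0.0357  0.017   0.0088] w 0.03413739028322878 g 35.934170465916395
tool delta cm [0.2073 0.1486 4.694 ]
```

```bash
python3 -m crank '[3,0.2,0.15,2,0,3,0,0,2,0,3,0,0,0.8,0,3,0,0,0.5,0,3,0,0,0.4,0,3,0,0,0.3,0,3,0,0,0,0,3,0,0,0,0]'
python3 st.py .5785 .245 .148
python3 -m crank '[3,0,0,0.3,0,3,0,0,0.2,0,3,0,0,0.2,0,3,0,0,0.2,0,3,0,0,0,0,3,0,0,0,0,3,0,0,0,0,3,0,0,0,0]'
python3 st.py .5785 .245 .148
```

```text
time_s: 19.17
position: [0.579, 0.2439, 0.159]
tool_rot: [[-0.001, 1.0, 0.001], [1.0, 0.001, 0.0], [0.0, 0.001, -1.0]]
ft_force: [0.2, -0.2, -1.7]
grip_width: 0.034
gripper_force: 35.9
t 19.17 pos [0.579  0.2439 0.159 ] xaz 90.05752193691124 tilt [ 0.001   0.0002 -1.    ] q6 12.009879849475206 F [ 0.2488 -0.2492 -1.6942] tq [-0.0366  0.0645 -0.0117] w 0.03396812607063933 g 35.93531537801027
tool delta cm [ 0.1072 -0.0517  1.0988]
time_s: 19.83
position: [0.5788, 0.244, 0.1496]
tool_rot: [[-0.001, 1.0, 0.0], [1.0, 0.001, 0.0], [0.0, 0.0, -1.0]]
ft_force: [-2.1, -0.1, 1.5]
grip_width: 0.034
gripper_force: 38.9
t 19.83 pos [0.5788 0.244  0.1496] xaz 90.0609688618194 tilt [ 0.0003  0.0001 -1.    ] q6 12.016314333572776 F [-2.0708 -0.0529  1.5146] tq [-0.0628  0.1213  0.0457] w 0.033969539968874654 g 38.93649056582319
tool delta cm [ 0.0989 -0.0338  0.157 ]
```

Light contact pushes in -x, so the sleeve is slightly too far in +x. Shifting 1.2 mm and going a bit deeper.

```bash
python3 -m crank '[3,0,-0.12,0,0,3,0,0,0,0,3,0,0,0.1,0,3,0,0,0.1,0,3,0,0,0,0,3,0,0,0,0,3,0,0,0,0,3,0,0,0,0]'
python3 st.py .5785 .245 .148
```

```text
time_s: 20.5
position: [0.5785, 0.2441, 0.1489]
tool_rot: [[-0.001, 1.0, 0.004], [1.0, 0.001, 0.001], [0.001, 0.004, -1.0]]
ft_force: [1.3, -0.3, 9.4]
grip_width: 0.0341
gripper_force: 44.7
t 20.5 pos [0.5785 0.2441 0.1489] xaz 90.05321059624276 tilt [ 0.0037  0.0006 -1.    ] q6 12.042170033979714 F [ 1.3435 -0.2991  9.3833] tq [-0.1882 -0.1858 -0.0669] w 0.03410766727514405 g 44.69349970326675
tool delta cm [ 0.0936 -0.0028  0.0913]
```

The force is purely vertical with no side load, so it's fingertips on the rim and not the sleeve on the cone. I raise 1.5 mm and release.

```bash
python3 -m crank '[3,0,0,-0.15,0,3,0,0,0,0,3,0,0,0,0,4.2,0,0,0,0,4.6,0,0,0,0,5,0,0,0,0,5,0,0,0,0,5,0,0,0,0]'
python3 -m crank '[5,0,0,-1,0,5,0,0,-4,0,5,0,0,-4,0,5,0,0,-2,0,5,0,0,0,0,5,0,0,0,0,5,0,0,0,0,5,0,0,0,0]'
python3 st.py .447 -.195 .15
python3 - <<'E'
from fit import *
w=optics.get_image("wrist"); save(w,"k.png")
g=cv2.cvtColor(w["color"],cv2.COLOR_RGB2GRAY); u,v=proj(w,[.578,.2445,.15]).astype(int); print(u,v)
b=cv2.cvtColor(cv2.imread("pics/g.png"),cv2.COLOR_BGR2GRAY)
# profile down column through mouth: now vs jammed
print("now ",g[v-44:v+44:2,u]);print("jam ",b[165:253:2,280])
E
```

```text
time_s: 21.17
position: [0.5772, 0.244, 0.1483]
tool_rot: [[-0.001, 1.0, -0.002], [1.0, 0.001, -0.0], [-0.0, -0.002, -1.0]]
ft_force: [1.2, 1.0, -0.1]
grip_width: 0.0498
gripper_force: 0.0
time_s: 21.83
position: [0.5772, 0.2438, 0.2575]
tool_rot: [[-0.001, 1.0, -0.003], [1.0, 0.001, -0.001], [-0.001, -0.003, -1.0]]
ft_force: [0.3, -0.0, -0.1]
grip_width: 0.0501
gripper_force: 0.0
t 21.83 pos [0.5772 0.2438 0.2575] xaz 90.05375086952499 tilt [-0.0027 -0.0006 -1.    ] q6 12.040519516770734 F [ 0.2524 -0.0154 -0.1314] tq [ 0.0217 -0.0058 -0.0548] w 0.05011493028622632 g 0.0
tool delta cm [-43.8665 -13.03    10.8087]
280 208
now  [ 55  65  79  99 165 181 158  95  90  90  86  52  42  43  44  79  92  82
  63  58  60  60  54  56  54  54  55  55  59  56  54  57  89 116  95  98
 102 102 111 117 123 172 180 159]
jam  [ 58  63  75 105 170 182 153  88  69  61  63  58  63  65  61  63  63  60
  61  64  63  64  61  67  78  75  63  63  61  62  60  62  62  61  61  67
  75  57  84 119 146 178 180 176]
```

The far rim is bright, the near rim is visible again, and the interior differs from the jammed profile, so the sleeve has dropped. Now sleeve B: travel first, then turn while descending.

```bash
python3 -m crank '[6,-3.99,-1.18,0,0,6,-3.99,-1.18,0,0,6,-3.99,-1.18,0,0,6,-3.99,-1.18,0,0,6,-3.99,-1.18,0,0,6,-3.99,-1.18,0,0,6,-3.99,-1.18,0,0,6,-3.99,-1.18,0,0]' 20
python3 -m crank '[6,-3.99,-1.18,0,0,6,-3.99,-1.18,0,0,6,-3.99,-1.18,0,0,6,0,0,1.9,-0.125,6,0,0,1.9,-0.125,6,0,0,1.9,-0.125,6,0,0,1.9,-0.125,6,0,0,1.9,-0.125]'
python3 st.py .447 -.195 .008
python3 - <<'E'
from fit import *
w=optics.get_image("wrist"); d=optics.get_image("side"); print(fit(w,.447,-.195),fit(d,.447,-.195))
g=cv2.cvtColor(d["color"],cv2.COLOR_RGB2GRAY); b=cv2.cvtColor(cv2.resize(cv2.imread("pics/b.png"),(560,420)),cv2.COLOR_BGR2GRAY)
for z in (.14,.15,.16,.17,.175): 
    u,v=proj(d,[.578,.2445,z]).round().astype(int); print(z,u,v,g[v-1:v+2,u-6:u+7:2].mean(0).round(),b[v-1:v+2,u-6:u+7:2].mean(0).round())
E
```

```text
time_s: 22.55
position: [0.4823, -0.0769, 0.2582]
tool_rot: [[-0.001, 1.0, -0.001], [1.0, 0.001, 0.001], [0.001, -0.001, -1.0]]
ft_force: [2.0, -0.5, -0.1]
grip_width: 0.06
gripper_force: 0.0
time_s: 23.22
position: [0.4478, -0.1949, 0.1623]
tool_rot: [[-0.591, 0.807, -0.001], [0.807, 0.591, 0.001], [0.001, -0.0, -1.0]]
ft_force: [1.0, -0.6, 0.1]
grip_width: 0.0601
gripper_force: 0.0
t 23.22 pos [ 0.4478 -0.1949  0.1623] xaz 126.2017083935981 tilt [-0.0012  0.0009 -1.    ] q6 -73.64613703676756 F [ 0.9876 -0.5559  0.1205] tq [-0.0223 -0.0732  0.0095] w 0.060128176837632184 g 0.0
tool delta cm [ 0.0175 -0.0629 15.4334]
[-49.6052   0.447   -0.1935] [-68.2531   0.448   -0.1935]
0.14 244 171 [79. 80. 83. 85. 86. 87. 86.] [33. 33. 36. 37. 37. 36. 53.]
0.15 244 168 [83. 85. 86. 88. 89. 90. 90.] [51. 37. 37. 37. 38. 39. 50.]
0.16 244 165 [86. 88. 89. 91. 92. 93. 95.] [77. 82. 82. 79. 82. 88. 97.]
0.17 244 162 [88. 91. 92. 93. 95. 95. 98.] [ 57.  64.  79. 111. 113. 115. 120.]
0.175 243 160 [89. 91. 94. 94. 96. 97. 99.] [ 51.  51.  68. 122. 128. 127. 124.]
```

```bash
python3 -m crank '[6,0,0,1.9,-0.125,6,0,0,1.9,-0.125,6,0,0,1.9,-0.125,6,0,0,1.9,-0.125,6,0,0,1.9,-0.125,6,0,0,1.9,-0.125,6,0,0,1.9,-0.125,6,0,0.1,1.3,-0.07]'
python3 -m crank '[6,0,0,0.8,0,6,0,0,0,0,3,0,0,0,0,3,0,0,0,0,3,0,0,0,0,3,0,0,0,0,3,0,0,0,0,5.2,0,0,0,0]'
python3 st.py .447 -.194 .008
```

```text
time_s: 23.98
position: [0.4485, -0.1942, 0.0171]
tool_rot: [[-1.0, -0.002, -0.0], [-0.002, 1.0, 0.0], [0.0, 0.0, -1.0]]
ft_force: [-0.1, 0.1, -0.4]
grip_width: 0.06
gripper_force: 0.0
time_s: 24.65
position: [0.4486, -0.1943, 0.0105]
tool_rot: [[-1.0, 0.001, 0.001], [0.001, 1.0, -0.001], [-0.001, -0.001, -1.0]]
ft_force: [-0.5, 0.1, 0.7]
grip_width: 0.0469
gripper_force: 0.0
t 24.65 pos [ 0.4486 -0.1943  0.0105] xaz 179.96131351710412 tilt [ 0.0011 -0.0008 -1.    ] q6 -127.28489259738178 F [-0.4902  0.1386  0.6683] tq [ 0.0163 -0.0164  0.0149] w 0.04688873441401712 g 0.0
tool delta cm [0.162  0.0271 0.2483]
```

```bash
python3 -m crank '[5.2,0,0,0,0,5.2,0,0,0,0.125,5.2,0,0,0,0.125,5.2,0,0,0,0.125,5.2,0,0,0,0.125,5.2,0,0,0,0.125,5.2,0,0,0,0.125,5.2,0,0,0,0.125]' 35
python3 -m crank '[5.2,0,0,0,0.125,5.2,0,0,0,0.125,5.2,0,0,0,0.125,5.2,0,0,0,0.125,5.2,0,0,0,0.125,5.2,0,0,0,0.07,3,0,0,0,0,3,0,0,0,0]'
python3 -m crank '[3,0,0,0,0,3,0,0,0,0,3,0,0,-1,0,3,0,0,-4,0,3,0,0,-4,0,3,0,0,-4,0,3,0,0,-4,0,3,0,0,-4,0]'
python3 -m crank '[3,3.9,1.15,0,0,3,3.9,1.15,0,0,3,3.9,1.15,0,0,3,3.9,1.15,0,0,3,3.9,1.15,0,0,3,3.9,1.15,0,0,3,3.9,1.15,0,0,3,3.9,1.15,0,0]'
python3 -m crank '[3,3.9,1.15,0,0,3,3.9,1.15,0,0,3,3.9,1.15,0,0,3,0,0,0,0,3,0,0,0,0,3,0,0,0,0,3,0,0,0,0,3,0,0,0,0]'
python3 st.py .578 .2442 .150
python3 - <<'E'
from fit import *
d=optics.get_image("side"); g=cv2.cvtColor(d["color"],cv2.COLOR_RGB2GRAY)
b=cv2.cvtColor(cv2.resize(cv2.imread("pics/b.png"),(560,420)),cv2.COLOR_BGR2GRAY)
for z in (.13,.14,.15,.155,.16,.165,.17,.18):
    u,v=proj(d,[.578,.2445,z]).round().astype(int); print(z,u,v,g[v-1:v+2,u-16:u+17:3].mean(0).round(),b[v-1:v+2,u-16:u+17:3].mean(0).round())
E
```

```text
time_s: 25.32
position: [0.4483, -0.194, 0.0099]
tool_rot: [[-0.636, 0.772, -0.0], [0.772, 0.636, 0.0], [0.0, -0.0, -1.0]]
ft_force: [0.3, 0.6, -0.5]
grip_width: 0.052
gripper_force: 0.0
time_s: 25.98
position: [0.4482, -0.194, 0.0101]
tool_rot: [[-0.003, 1.0, -0.0], [1.0, 0.003, -0.0], [-0.0, -0.0, -1.0]]
ft_force: [0.0, -0.3, 2.7]
grip_width: 0.0349
gripper_force: 34.6
time_s: 26.65
position: [0.4478, -0.1936, 0.2216]
tool_rot: [[-0.003, 1.0, -0.001], [1.0, 0.003, 0.0], [0.0, -0.001, -1.0]]
ft_force: [0.4, -0.8, -1.0]
grip_width: 0.0352
gripper_force: 36.0
time_s: 27.32
position: [0.5399, 0.1202, 0.2194]
tool_rot: [[-0.003, 1.0, -0.001], [1.0, 0.003, -0.0], [-0.0, -0.001, -1.0]]
ft_force: [0.8, -1.2, -2.5]
grip_width: 0.0354
gripper_force: 36.0
time_s: 27.98
position: [0.5744, 0.2339, 0.22]
tool_rot: [[0.0, 1.0, -0.0], [1.0, -0.0, -0.0], [-0.0, -0.0, -1.0]]
ft_force: [0.8, -0.6, -1.4]
grip_width: 0.0353
gripper_force: 36.1
t 27.98 pos [0.5744 0.2339 0.22  ] xaz 89.98472901117395 tilt [-0.0001 -0.0001 -1.    ] q6 11.252642235029292 F [ 0.8229 -0.5903 -1.3593] tq [-0.026  -0.0224 -0.
[... 404 characters left out ...]
 132.] [130. 130. 107.  64.  37.  37.  38.  44.  82. 122. 127.]
0.155 244 167 [134. 137. 118.  79.  49.  45.  44.  60.  94. 123. 133.] [130. 131. 110.  74.  48.  44.  45.  58.  90. 122. 128.]
0.16 244 165 [136. 136. 130.  84.  87.  84.  85.  97. 106. 132. 133.] [132. 132. 122.  77.  82.  80.  82.  93. 104. 127. 129.]
0.165 244 164 [136. 135. 132.  71.  92.  94.  99. 104. 117. 133. 132.] [132. 131. 123.  67.  88.  90.  96. 101. 113. 128. 129.]
0.17 244 162 [137. 135. 129.  47.  63.  99. 118. 121. 133. 134. 129.] [132. 130. 117.  47.  64.  96. 113. 116. 127. 128. 122.]
0.18 243 159 [ 76. 102. 131.  49.  55. 135. 132. 127.  94.  53.  40.] [ 74.  95. 124.  50.  51. 126. 128. 120.  87.  53.  38.]
```

The mouth region in the side view matches the empty-mouth picture exactly, so sleeve 1 is down in the tube. Sleeve B goes in at the same place.

```bash
python3 -m crank '[3,1,0.36,1,0,3,0,0,3,0,3,0,0,1.2,0,3,0,0,0.6,0,3,0,0,0.4,0,3,0,0,0.3,0,3,0,0,0.2,0,3,0,0,0,0]'
python3 -m crank '[3,0,0,0.1,0,3,0,0,0.1,0,3,0,0,0,0,3,0,0,0,0,3,0,0,0,0,3,0,0,0,0,3,0,0,0,0,3,0,0,0,0]'
python3 st.py .578 .2442 .150
```

```text
time_s: 28.7
position: [0.5782, 0.2451, 0.1532]
tool_rot: [[-0.001, 1.0, 0.001], [1.0, 0.001, 0.0], [0.0, 0.001, -1.0]]
ft_force: [0.6, 0.3, -1.4]
grip_width: 0.0351
gripper_force: 36.0
time_s: 29.37
position: [0.578, 0.2451, 0.1509]
tool_rot: [[-0.001, 1.0, 0.0], [1.0, 0.001, -0.0], [-0.0, 0.0, -1.0]]
ft_force: [-0.2, -0.4, -2.1]
grip_width: 0.0357
gripper_force: 36.0
t 29.37 pos [0.578  0.2451 0.1509] xaz 90.0580382982109 tilt [ 0.0001 -0.     -1.    ] q6 12.131425345567774 F [-0.236  -0.3976 -2.0765] tq [-0.0379 -0.0073 -0.016 ] w 0.035704484125565476 g 36.04384196922183
tool delta cm [-0.0856  0.0002  0.0851]
```

No contact at all, 9 mm deep. Release and head for C.

```bash
python3 -m crank '[4.2,0,0,0,0,4.6,0,0,0,0,5,0,0,0,0,5,0,0,0,0,5,0,0,0,0,5,0,0,-1,0,5,0,0,-4,0,5,0,0,-4,0]' 20
python3 -m crank '[6,-3.93,0.07,0,0,6,-3.93,0.07,0,0,6,-3.93,0.07,0,0,6,-3.93,0.07,0,0,6,-3.93,0.07,0,0,6,-3.93,0.07,0,0,6,-3.93,0.07,0,0,6,-3.93,0.07,0,0]'
python3 -m crank '[6,-3.93,0.07,0,0,6,-3.93,0.07,0,0,6,-3.93,0.07,0,0,6,0,0,1.5,-0.125,6,0,0,1.5,-0.125,6,0,0,1.5,-0.125,6,0,0,1.5,-0.125,6,0,0,1.5,-0.125]'
python3 st.py .5855 -.187 .010
python3 - <<'E'
from fit import *
w=optics.get_image("wrist"); d=optics.get_image("side"); print(fit(w,.5855,-.187),fit(d,.5855,-.187))
E
```

```text
time_s: 30.03
position: [0.5772, 0.2449, 0.2414]
tool_rot: [[-0.001, 1.0, -0.004], [1.0, 0.001, -0.001], [-0.001, -0.004, -1.0]]
ft_force: [0.7, 1.1, 0.4]
grip_width: 0.0502
gripper_force: 0.0
time_s: 30.7
position: [0.5836, -0.0712, 0.2419]
tool_rot: [[-0.001, 1.0, 0.001], [1.0, 0.001, -0.0], [-0.0, 0.001, -1.0]]
ft_force: [1.1, 1.0, -0.1]
grip_width: 0.0601
gripper_force: 0.0
time_s: 31.37
position: [0.5862, -0.1874, 0.166]
tool_rot: [[-0.591, 0.807, 0.001], [0.807, 0.591, -0.0], [-0.001, 0.0, -1.0]]
ft_force: [0.1, -0.1, -0.2]
grip_width: 0.0601
gripper_force: 0.0
t 31.37 pos [ 0.5862 -0.1874  0.166 ] xaz 126.20982957732667 tilt [ 0.0008 -0.0004 -1.    ] q6 -64.94747685094164 F [ 0.1408 -0.1403 -0.2404] tq [ 0.0012 -0.0263  0.0116] w 0.06006704875719134 g 0.0
tool delta cm [ 0.0878 -0.0367 15.6005]
[-65.1184   0.585   -0.1865] [-76.955   0.585  -0.187]
```

```bash
python3 -m crank '[5.4,0,0,1.9,-0.125,5.4,0,0,1.9,-0.125,5.4,0,0,1.9,-0.125,5.4,0,0,1.9,-0.125,5.4,0,0,1.9,-0.125,5.4,0,0,1.9,-0.125,5.4,0,0,1.9,-0.125,5.4,0,0.05,1.3,-0.07]'
python3 -m crank '[5.4,0,0,0.8,0,5.4,0,0,0,0,3,0,0,0,0,3,0,0,0,0,3,0,0,0,0,3,0,0,0,0,3,0,0,0,0,5.2,0,0,0,0]'
python3 -m crank '[5.2,0,0,0,0,5.2,0,0,0,0.125,5.2,0,0,0,0.125,5.2,0,0,0,0.125,5.2,0,0,0,0.125,5.2,0,0,0,0.125,5.2,0,0,0,0.125,5.2,0,0,0,0.125]' 35
python3 -m crank '[5.2,0,0,0,0.125,5.2,0,0,0,0.125,5.2,0,0,0,0.125,5.2,0,0,0,0.125,5.2,0,0,0,0.125,5.2,0,0,0,0.07,3,0,0,0,0,3,0,0,0,0]'
python3 -m crank '[3,0,0,0,0,3,0,0,0,0,3,0,0,-1,0,3,0,0,-4,0,3,0,0,-4,0,3,0,0,-4,0,3,0,0,-4,0,3,0,0,-4,0]'
python3 st.py .578 .2447 .220
python3 - <<'E'
from fit import *
d=optics.get_image("side"); g=cv2.cvtColor(d["color"],cv2.COLOR_RGB2GRAY)
b=cv2.cvtColor(cv2.resize(cv2.imread("pics/b.png"),(560,420)),cv2.COLOR_BGR2GRAY)
for z in (.14,.15,.16,.165,.17):
    u,v=proj(d,[.578,.2445,z]).round().astype(int); print(z,u,v,g[v-1:v+2,u-16:u+17:3].mean(0).round(),b[v-1:v+2,u-16:u+17:3].mean(0).round())
E
```

```text
time_s: 32.13
position: [0.5865, -0.187, 0.0197]
tool_rot: [[-1.0, -0.002, 0.0], [-0.002, 1.0, -0.0], [-0.0, -0.0, -1.0]]
ft_force: [0.5, 0.2, -0.3]
grip_width: 0.0542
gripper_force: 0.0
time_s: 32.8
position: [0.5865, -0.1869, 0.0126]
tool_rot: [[-1.0, 0.001, 0.001], [0.001, 1.0, -0.001], [-0.001, -0.001, -1.0]]
ft_force: [0.1, -0.3, -0.7]
grip_width: 0.0452
gripper_force: 0.0
time_s: 33.47
position: [0.586, -0.1866, 0.0117]
tool_rot: [[-0.636, 0.772, -0.001], [0.772, 0.636, 0.0], [0.001, -0.0, -1.0]]
ft_force: [0.5, 0.1, -0.1]
grip_width: 0.0518
gripper_force: 0.0
time_s: 34.13
position: [0.5862, -0.1867, 0.012]
tool_rot: [[-0.003, 1.0, 0.0], [1.0, 0.003, 0.0], [0.0, 0.0, -1.0]]
ft_force: [-0.1, -0.3, -0.7]
grip_width: 0.034
gripper_force: 34.9
time_s: 34.8
position: [0.5855, -0.1863, 0.2245]
tool_rot: [[-0.002, 1.0, -0.0], [1.0, 0.002, 0.0], [0.0, -0.0, -1.0]]
ft_force: [0.8, -0.6, -1.9]
grip_width: 0.034
gripper_force: 35.5
t 34.8 pos [ 0.5855 -0.1863  0.2245] xaz 90.10348752974441 tilt [-0.  0. -1.] q6 -28.781031340176046 F [ 0.8134 -0.5973 -1.8672] tq [ 0.0055 -0.011   0.0251] w 0.03399019370253814 g 35.51259074360132
tool delta cm [43.1057 -0.6752  0.4494]
0.14 244 171 [156. 152. 146.  45.  40.  44.  44.  48. 108. 150. 148.] [134. 131. 122.  43.  33.  37.  37.  41.  90. 126. 128.]
0.15 244 168 [152. 152. 130.  79.  43.  43.  44.  52.  97. 143. 147.] [130. 130. 107.  64.  37.  37.  38.  44.  82. 122. 127.]
0.16 244 165 [153. 154. 146.  95.  98.  95.  96. 109. 119. 150. 150.] [132. 132. 122.  77.  82.  80.  82.  93. 104. 127. 129.]
0.165 244 164 [153. 152. 148.  80. 104. 107. 112. 118. 130. 150. 150.] [132. 131. 123.  67.  88.  90.  96. 101. 113. 128. 129.]
0.17 244 162 [153. 151. 145.  54.  73. 112. 133. 136. 149. 151. 146.] [132. 130. 117.  47.  64.  96. 113. 116. 127. 128. 122.]
```

Mouth is clear again (same pattern), so sleeve 2 is down. Third sleeve.

```bash
python3 -m crank '[3,3.92,-0.06,0,0,3,3.92,-0.06,0,0,3,3.92,-0.06,0,0,3,3.92,-0.06,0,0,3,3.92,-0.06,0,0,3,3.92,-0.06,0,0,3,3.92,-0.06,0,0,3,3.92,-0.06,0,0]'
python3 -m crank '[3,3.92,-0.06,0,0,3,3.92,-0.06,0,0,3,3.9,-0.06,0,0,3,0,0,3,0,3,0,0,1.5,0,3,0,0,0,0,3,0,0,0,0,3,0,0,0,0]'
python3 st.py .578 .2450 .151
```

```text
time_s: 35.52
position: [0.5804, 0.1288, 0.2221]
tool_rot: [[-0.002, 1.0, -0.0], [1.0, 0.002, -0.0], [-0.0, -0.0, -1.0]]
ft_force: [0.6, 0.4, -0.6]
grip_width: 0.034
gripper_force: 35.5
time_s: 36.18
position: [0.5797, 0.244, 0.1782]
tool_rot: [[-0.001, 1.0, 0.002], [1.0, 0.001, 0.0], [0.0, 0.002, -1.0]]
ft_force: [-0.5, -0.5, -1.3]
grip_width: 0.0341
gripper_force: 35.5
t 36.18 pos [0.5797 0.244  0.1782] xaz 90.0367937148474 tilt [ 0.0019  0.0004 -1.    ] q6 12.020841542133867 F [-0.5092 -0.4582 -1.3073] tq [ 0.0108  0.0247 -0.0244] w 0.034103585508832454 g 35.49567712470889
tool delta cm [ 0.1013 -0.1718  2.7241]
```

```bash
python3 -m crank '[3,0.1,-0.17,0.7,0,3,0,0,0.6,0,3,0,0,0.5,0,3,0,0,0.4,0,3,0,0,0.3,0,3,0,0,0.2,0,3,0,0,0,0,3,0,0,0,0]'
python3 st.py .578 .2450 .151
```

```text
time_s: 36.85
position: [0.5775, 0.2452, 0.15]
tool_rot: [[-0.001, 1.0, 0.0], [1.0, 0.001, -0.0], [-0.0, 0.0, -1.0]]
ft_force: [-0.5, -0.1, 0.2]
grip_width: 0.0339
gripper_force: 35.9
t 36.85 pos [0.5775 0.2452 0.15  ] xaz 90.05698925431379 tilt [ 0.0003 -0.     -1.    ] q6 12.16117119530462 F [-0.5245 -0.0652  0.2375] tq [-0.1106  0.157  -0.025 ] w 0.033900117361352594 g 35.91688742631959
tool delta cm [-0.0235  0.0534 -0.0969]
```

```bash
python3 -m crank '[4.2,0,0,0,0,4.6,0,0,0,0,5,0,0,0,0,5,0,0,0,0,5,0,0,0,0,5,0,0,-1,0,5,0,0,-4,0,5,0,0,-4,0]' 20
python3 -m crank '[2.4,0,0,-2,0,2.4,0,0,0,0,2.4,0,0,0,0,2.4,0,0,0,0,2.4,0,0,0,0,2.4,0,0,0,0,2.4,0,0,0,0,2.4,0,0,0,0]' 20
python3 st.py .5424 .3221 .165
python3 - <<'E'
from fit import *
w=optics.get_image("wrist"); save(w,"k3.png"); 
for q,z in (("cover_pin",.172),("nut_grip",.183),("tube_mouth",.15),("sleeve1",.15)):
    for sc,uv in look(w,q): print(q,sc,np.round(uv),onz(w,uv,z)[:2].round(4))
g=cv2.cvtColor(w["color"],cv2.COLOR_RGB2GRAY); u,v=proj(w,[.578,.2445,.15]).astype(int)
print(u,v,g[v-44:v+44:2,u])
c=lambda x,s:cv2.resize(w["color"][int(proj(w,x)[1])-s:int(proj(w,x)[1])+s,int(proj(w,x)[0])-s:int(proj(w,x)[0])+s,::-1],(600,600),interpolation=cv2.INTER_CUBIC)
cv2.imwrite("pics/l.png",c([.573,.275,.16],100))
print(np.array(proj(w,[.573,.275,.16])).astype(int))
E
```

```text
time_s: 37.52
position: [0.5767, 0.2451, 0.2403]
tool_rot: [[-0.001, 1.0, -0.004], [1.0, 0.001, -0.001], [-0.001, -0.004, -1.0]]
ft_force: [1.2, 0.4, 1.4]
grip_width: 0.05
gripper_force: 0.0
time_s: 38.18
position: [0.5773, 0.2453, 0.2593]
tool_rot: [[-0.001, 1.0, -0.001], [1.0, 0.001, -0.0], [-0.0, -0.001, -1.0]]
ft_force: [0.4, 1.3, 0.4]
grip_width: 0.0241
gripper_force: 0.0
t 38.18 pos [0.5773 0.2453 0.2593] xaz 90.05656665524805 tilt [-0.001  -0.0002 -1.    ] q6 12.162755363471431 F [0.396  1.2888 0.4453] tq [-0.0005 -0.0396  0.009 ] w 0.02406136095735801 g 0.0
tool delta cm [ 7.6905 -3.4749  9.429 ]
cover_pin 0.88 [234. 104.] [0.5478 0.324 ]
cover_pin 0.16 [278. 199.] [0.5763 0.26  ]
tube_mouth 0.71 [265. 133.] [0.567  0.3034]
sleeve1 0.54 [281. 200.] [0.5785 0.2523]
279 209 [ 54  58  64  86 153 183 168 101  66  56  91  95  87  63  39  40  41  46
  46  45  46  43  43  42  43  45  74  92  86  76  61  53  64  87  88  88
  90 101 112 116 138 157 160 140]
[273 174]
```

View pics/l.png

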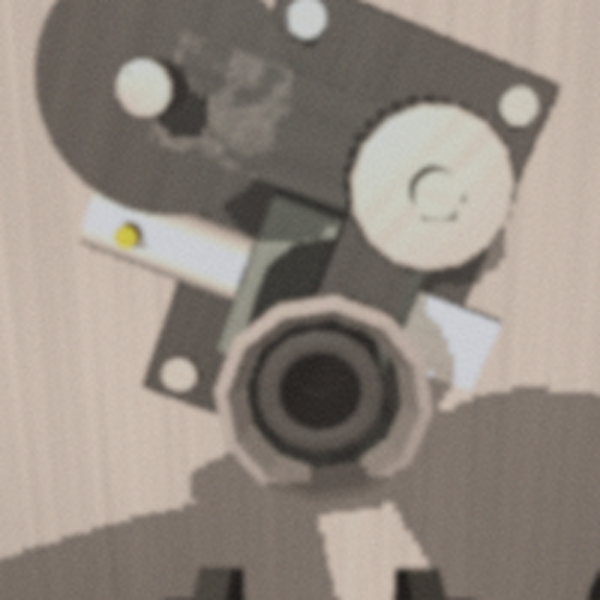

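The crop shows the rim at (324,388) with the third sleeve's ring inside it, below the mouth, so all three are loaded. The pin top is at (144,88), the nut top at (432,186) and the stud at (437,193). Working out their positions and the closing arc:

```bash
python3 - <<'E'
from fit import *
np.set_printoptions(precision=4,suppress=True)
w=optics.get_image("wrist")
f=lambda u,v,z:onz(w,(173+u/3,74+v/3),z)[:2]
pin=f(144,88,.185);nut=f(432,186,.183);stud=f(437,193,.193)
rim=f(324,388,.15);print(pin,nut,stud,rim,np.linalg.norm(pin-nut),np.linalg.norm(pin-stud))
post=np.array([.602,.3045]) if 0 else (nut+stud)/2
rim=np.array([.578,.245])
a0=np.arctan2(*(pin-post)[::-1]);a1=np.arctan2(*(rim-post)[::-1]);print("post",post,"open angle",(a1-a0)%(2*np.pi))
d=(a1-a0)%(2*np.pi)
for k in range(0,11): a=a0+d*k/10; print(k,post+.064*np.array([np.cos(a),np.sin(a)]))
E
```

```text
[0.5418 0.325 ] [0.6016 0.3051] [0.6016 0.3048] [0.579  0.2494] 0.06300057853825128 0.06303459422073827
post [0.6016 0.305 ] open angle 1.5186034587942316
0 [0.5409 0.3253]
1 [0.5385 0.3159]
2 [0.5376 0.3062]
3 [0.5382 0.2965]
4 [0.5402 0.287 ]
5 [0.5436 0.2779]
6 [0.5484 0.2695]
7 [0.5544 0.2618]
8 [0.5614 0.2552]
9 [0.5694 0.2497]
10 [0.5782 0.2454]
```

Pin at (0.5415,0.325), post at (0.6016,0.305), radius 63 mm and opening 1.52 rad, all within the expected range. Gripping the pin.

```bash
python3 -m crank '[2.6,4,-1.8,0,0,2.6,3.97,-1.8,0,0,2.6,0,0,0,0,2.6,0,0,4,0,2.6,0,0,4,0,2.6,0,0,1.2,0,2.6,0,0,0,0,2.6,0,0,0,0]' 20
python3 -m crank '[0.9,0,0,0,0,0.9,0,0,0,0,0.9,0,0,0,0,0.9,0,0,0,0,0.9,0,0,0,0,0.9,0,0,0,0,0.9,0,0,0,0,0.9,0,0,0,0]' 20
python3 st.py .5415 .325 .166
```

```text
time_s: 39.15
position: [0.5432, 0.3213, 0.1682]
tool_rot: [[-0.001, 1.0, 0.0], [1.0, 0.001, -0.0], [-0.0, 0.0, -1.0]]
ft_force: [0.6, -0.7, 1.0]
grip_width: 0.026
gripper_force: 0.0
time_s: 39.82
position: [0.5414, 0.3222, 0.1696]
tool_rot: [[-0.002, 1.0, -0.002], [1.0, 0.002, 0.002], [0.002, -0.002, -1.0]]
ft_force: [-9.7, 2.5, 2.9]
grip_width: 0.011
gripper_force: 20.9
t 39.82 pos [0.5414 0.3222 0.1696] xaz 90.11767104622851 tilt [-0.0021  0.0018 -1.    ] q6 19.81148280830718 F [-9.6816  2.4788  2.8872] tq [ 0.4544  1.6941 -0.0179] w 0.010965770325419845 g 20.87938517332077
tool delta cm [0.2824 0.0145 0.3649]
```

The pin is held (width 11 mm). Swinging it along the arc in relative steps.

```bash
python3 -m crank '[0.9,0,-0.15,0,0,0.9,-0.94,-0.24,0,0,0.9,-0.97,-0.09,0,0,0.9,-0.97,0.06,0,0,0.9,-0.95,0.2,0,0,0.9,-0.91,0.34,0,0,0.9,0,0,0,0,0.9,0,0,0,0]'
python3 st.py .5436 .2779 .168
```

```text
time_s: 40.48
position: [0.5425, 0.2725, 0.1695]
tool_rot: [[-0.001, 1.0, -0.003], [1.0, 0.001, -0.002], [-0.002, -0.003, -1.0]]
ft_force: [-11.9, -5.3, 6.8]
grip_width: 0.0107
gripper_force: 21.2
t 40.48 pos [0.5425 0.2725 0.1695] xaz 90.04871038361863 tilt [-0.0034 -0.0018 -1.    ] q6 15.492039132503288 F [-11.9208  -5.3423   6.7626] tq [-0.8624  2.2485  0.1732] w 0.010651753202401764 g 21.2143412232399
tool delta cm [0.5389 0.1094 0.1478]
```

```bash
python3 -m crank '[0.9,-0.84,0.4,0,0,0.9,-0.77,0.56,0,0,0.9,-0.66,0.68,0,0,0.9,-0.55,0.8,0,0,0.9,-0.3,0.8,0,0,0.9,0,0,0,0,0.9,0,0,0,0,0.9,0,0,0,0]'
python3 st.py .578 .245 .168
```

```text
time_s: 41.15
position: [0.5759, 0.2374, 0.1695]
tool_rot: [[0.001, 1.0, -0.003], [1.0, -0.001, -0.01], [-0.01, -0.003, -1.0]]
ft_force: [-10.7, -24.0, 6.2]
grip_width: 0.0104
gripper_force: 28.1
t 41.15 pos [0.5759 0.2374 0.1695] xaz 89.92013645849609 tilt [-0.0028 -0.0097 -0.9999] q6 11.907029380755464 F [-10.7206 -23.9764   6.2218] tq [-3.9634  1.8068  0.1904] w 0.01036212873697149 g 28.111652433872223
tool delta cm [0.7635 0.2121 0.1421]
```

```bash
python3 -m crank '[0.9,-0.3,0.1,0,0,0.9,-0.2,0.1,0,0,0.9,0,0.1,0,0,0.9,0,0,0,0,0.9,0,0,0,0,0.9,0,0,0,0,0.9,0,0,0,0,0.9,0,0,0,0]'
python3 st.py .578 .245 .168
python3 -m crank '[0.9,0,0.2,0,0,0.9,0,0.1,0,0,0.9,0,0,0,0,0.9,0,0,0,0,0.9,0,0,0,0,0.9,0,0,0,0,0.9,0,0,0,0,0.9,0,0,0,0]'
python3 st.py .578 .245 .168
```

```text
time_s: 41.82
position: [0.5786, 0.236, 0.1695]
tool_rot: [[-0.001, 1.0, -0.002], [1.0, 0.001, -0.003], [-0.003, -0.002, -1.0]]
ft_force: [-9.8, -8.5, 3.9]
grip_width: 0.0103
gripper_force: 27.6
t 41.82 pos [0.5786 0.236  0.1695] xaz 90.05573104390388 tilt [-0.0019 -0.0029 -1.    ] q6 11.381585482556272 F [-9.8074 -8.4975  3.9404] tq [-1.1878  1.6543  0.3276] w 0.010282686555096444 g 27.563821971416473
tool delta cm [ 0.8968 -0.0594  0.1428]
time_s: 42.48
position: [0.5788, 0.2358, 0.1693]
tool_rot: [[-0.001, 1.0, -0.009], [1.0, 0.001, -0.004], [-0.004, -0.009, -1.0]]
ft_force: [-23.4, -10.5, 9.8]
grip_width: 0.0107
gripper_force: 28.0
t 42.48 pos [0.5788 0.2358 0.1693] xaz 90.08492030542475 tilt [-0.0089 -0.0044 -1.    ] q6 11.323290307600036 F [-23.3796 -10.5476   9.8158] tq [-1.6893  3.8687  0.2549] w 0.010737823525744292 g 28.01289439201355
tool delta cm [ 0.9256 -0.0817  0.1267]
```

Another 3 mm of push only raised Fx to -23 N with no motion, at x = 0.5788 as expected, so the cover is on its stop. Release, lift, and look from the wrist camera.

```bash
python3 -m crank '[3.2,0,0,0,0,3.2,0,-0.2,0,0,3.2,0,0,0,0,3.2,0,0,0,0,3.2,0,0,-2,0,3.2,0,0,-4,0,5.6,0,0,-3,0,5.6,0,0,0,0]'
python3 -m crank '[5.6,0,0,0,0,5.6,0,0,0,0,5.6,0,0,0,0,5.6,0,0,0,0,5.6,0,0,0,0,5.6,0,0,0,0,5.6,0,0,0,0,5.6,0,0,0,0]'
python3 st.py .6016 .305 .163
python3 - <<'E'
from fit import *
w=optics.get_image("wrist"); t=optics.get_image("top");save(w,"m.png")
for q,z in (("cover_pin",.172),("nut_grip",.175),("cover",.157)):
    for n,p in (("w",w),("t",t)):
        for sc,uv in look(p,q): print(q,n,sc,np.round(uv),onz(p,uv,z)[:2].round(4))
print("expect pin",proj(w,[.578,.245,.185]))
# bright blobs: pin top and nut
g=cv2.cvtColor(w["color"],cv2.COLOR_RGB2GRAY)
n,l,s,c=cv2.connectedComponentsWithStats((cv2.GaussianBlur(g,(3,3),0)>170).astype(np.uint8))
for i in range(1,n):
    if 30<s[i,4]<4000 and 60<c[i,1]<300: print(s[i],c[i].round(1),onz(w,c[i],.184)[:2].round(4))
E
```

```text
time_s: 43.15
position: [0.5827, 0.2381, 0.2651]
tool_rot: [[-0.001, 1.0, 0.013], [1.0, 0.001, 0.003], [0.003, 0.013, -1.0]]
ft_force: [0.2, 0.7, -0.0]
grip_width: 0.055
gripper_force: 0.0
time_s: 43.82
position: [0.5807, 0.2376, 0.2577]
tool_rot: [[-0.001, 1.0, -0.0], [1.0, 0.001, -0.0], [-0.0, -0.0, -1.0]]
ft_force: [0.4, -0.3, 0.2]
grip_width: 0.0558
gripper_force: 0.0
t 43.82 pos [0.5807 0.2376 0.2577] xaz 90.0544362745823 tilt [-0.0002 -0.     -1.    ] q6 11.403501377731956 F [ 0.3974 -0.3432  0.1529] tq [-0.0131  0.0206  0.0218] w 0.05578128217803725 g 0.0
tool delta cm [6.739  2.0951 9.4678]
cover_pin w 0.59 [282. 196.] [0.5826 0.2548]
cover_pin w 0.36 [74.  7.] [0.4596 0.371 ]
cover_pin w 0.33 [283. 149.] [0.583  0.2881]
cover_pin w 0.33 [418. 291.] [0.6894 0.1773]
nut_grip w 0.65 [309. 119.] [0.6001 0.3073]
cover w 0.83 [279. 194.] [0.5806 0.2518]
expect pin [275.01557971 215.47915906]
[   0   47   50  150 2926] [ 23.1 132.6] [0.4203 0.2998]
[266  66  12  12 112] [271.3  71.6] [0.5761 0.3352]
[ 286   97   53   54 2158] [311.9 123.4] [0.6011 0.3055]
[338  96  11  12  98] [343.1 101.7] [0.6197 0.3183]
[  0 163  19  32 301] [  5.9 182.3] [0.4009 0.2678]
[225 189   9   9  63] [228.7 192.8] [0.5472 0.2607]
[270 208  13  13 125] [275.5 214. ] [0.5783 0.2457]
[ 281  244   38   42 1129] [298.5 264.6] [0.5947 0.2071]
```

The pin top is at (275.5,214), i.e. (0.5783,0.2457), exactly over the tube, so the cover is shut. The nut is at (0.6011,0.3055). Gripping it.

```bash
python3 -m crank '[5.6,3.4,1.03,0,0,5.6,3.37,1.02,0,0,5.6,0,0,0,0,5.6,0,0,4,0,5.6,0,0,3.5,0,5.6,0,0,1.5,0,5.6,0,0,0.4,0,5.6,0,0,0,0]' 30
python3 st.py .6012 .3053 .164
python3 -m crank '[3,0,0,0,0,3,0,0,0,0,3,0,0,0,0,3,0,0,0,0,3,0,0,0,0,3,0,0,0,0,3,0,0,0,0,3,0,0,0,0]' 30
python3 st.py .6012 .3053 .164
```

```text
time_s: 44.88
position: [0.601, 0.3052, 0.1631]
tool_rot: [[-0.001, 1.0, -0.002], [1.0, 0.001, -0.001], [-0.001, -0.002, -1.0]]
ft_force: [0.1, -0.1, -0.0]
grip_width: 0.056
gripper_force: 0.0
t 44.88 pos [0.601  0.3052 0.1631] xaz 90.05364040014439 tilt [-0.0016 -0.0005 -1.    ] q6 16.82873448265181 F [ 0.1075 -0.0637 -0.0275] tq [-0.0187 -0.03   -0.0236] w 0.056000757314636815 g 0.0
tool delta cm [ 0.0131  0.0209 -0.0893]
time_s: 45.55
position: [0.6016, 0.3055, 0.1661]
tool_rot: [[-0.001, 1.0, 0.003], [1.0, 0.001, 0.001], [0.001, 0.003, -1.0]]
ft_force: [-2.7, -0.2, 6.1]
grip_width: 0.0345
gripper_force: 30.1
t 45.55 pos [0.6016 0.3055 0.1661] xaz 90.06127648888135 tilt [ 0.0032  0.001  -1.    ] q6 16.831357208474202 F [-2.743  -0.2459  6.1036] tq [-0.086   0.3697 -0.0091] w 0.03454107265016557 g 30.13719230890274
tool delta cm [-0.0203 -0.0405  0.2077]
```

```bash
python3 -m crank '[3,0,0,0,0.1,3,0,0,0,0.1,3,0,0,0,0.1,3,0,0,0,0.1,3,0,0,0,0.1,3,0,0,0,0.1,3,0,0,0,0.1,3,0,0,0,0.1]' 30
python3 st.py .6012 .3053 .164
python3 -m crank '[3,0,0,0,0.08,3,0,0,0,0.08,3,0,0,0,0.05,3,0,0,0,0,3,0,0,0,0,3,0,0,0,0,3,0,0,0,0,3,0,0,0,0]'
python3 st.py .6012 .3053 .164
```

```text
time_s: 46.22
position: [0.6021, 0.3053, 0.1661]
tool_rot: [[0.72, 0.694, 0.005], [0.694, -0.72, 0.001], [0.004, 0.003, -1.0]]
ft_force: [0.3, -1.1, 5.3]
grip_width: 0.0345
gripper_force: 30.1
t 46.22 pos [0.6021 0.3053 0.1661] xaz 43.93691930420166 tilt [ 0.0045  0.0008 -1.    ] q6 62.943436161680815 F [ 0.2542 -1.142   5.3075] tq [-0.2229 -0.1106  0.0798] w 0.03448596215717696 g 30.14293223619461
tool delta cm [-0.0674 -0.0646  0.2109]
time_s: 46.88
position: [0.6028, 0.3055, 0.166]
tool_rot: [[0.846, 0.534, 0.006], [0.534, -0.846, 0.001], [0.006, 0.002, -1.0]]
ft_force: [5.1, 0.7, 6.8]
grip_width: 0.0347
gripper_force: 30.3
t 46.88 pos [0.6028 0.3055 0.166 ] xaz 32.271362085732584 tilt [ 0.0062  0.0015 -1.    ] q6 74.60182921450333 F [5.1229 0.6983 6.7564] tq [ 0.0385 -0.8835  0.2284] w 0.034692364269639724 g 30.296305418014526
tool delta cm [-0.1503 -0.0719  0.2029]
```

```bash
python3 -m crank '[3,0,0,0,0.05,3,0,0,0,0.05,3,0,0,0,0.03,3,0,0,0,0,3,0,0,0,0,3,0,0,0,0,3,0,0,0,0,3,0,0,0,0]'
python3 st.py .6012 .3053 .164
python3 -m crank '[3,0,0,0,0.05,3,0,0,0,0.05,3,0,0,0,0.05,3,0,0,0,0,3,0,0,0,0,3,0,0,0,0,3,0,0,0,0,3,0,0,0,0]'
python3 st.py .6012 .3053 .164
```

```text
time_s: 47.55
position: [0.6034, 0.3055, 0.1659]
tool_rot: [[0.907, 0.42, 0.008], [0.42, -0.908, 0.002], [0.008, 0.002, -1.0]]
ft_force: [7.8, 1.5, 4.1]
grip_width: 0.0348
gripper_force: 30.3
t 47.55 pos [0.6034 0.3055 0.1659] xaz 24.836530875722367 tilt [ 0.0076  0.0016 -1.    ] q6 82.03292601333587 F [7.7766 1.4943 4.1253] tq [ 0.065  -1.3973  0.3967] w 0.03478486703243443 g 30.302538871765137
tool delta cm [-0.2099 -0.0704  0.1932]
time_s: 48.22
position: [0.6021, 0.3049, 0.1657]
tool_rot: [[0.96, 0.279, 0.004], [0.279, -0.96, -0.0], [0.004, 0.001, -1.0]]
ft_force: [2.2, -2.6, 6.3]
grip_width: 0.0347
gripper_force: 30.7
t 48.22 pos [0.6021 0.3049 0.1657] xaz 16.21884185270358 tilt [ 0.0039 -0.     -1.    ] q6 90.6444459575377 F [ 2.1598 -2.6025  6.2932] tq [-0.3627 -0.3313  0.2584] w 0.03466311843467368 g 30.737294554710388
tool delta cm [-0.0805 -0.0631  0.1684]
```

```bash
python3 -m crank '[3,0,0,0,0,3,0,0,0,0.06,3,0,0,0,0.06,3,0,0,0,0.06,3,0,0,0,0,3,0,0,0,0,3,0,0,0,0,3,0,0,0,0]' 45
python3 st.py .6012 .3053 .164
python3 -m crank '[3,0,0,0,0.05,3,0,0,0,0.05,3,0,0,0,0.05,3,0,0,0,0,3,0,0,0,0,3,0,0,0,0,3,0,0,0,0,3,0,0,0,0]'
python3 st.py .6012 .3053 .164
```

```text
time_s: 48.88
position: [0.6024, 0.3048, 0.1657]
tool_rot: [[0.995, 0.102, 0.005], [0.102, -0.995, 0.0], [0.005, 0.0, -1.0]]
ft_force: [3.0, -1.8, 6.2]
grip_width: 0.0345
gripper_force: 45.2
t 48.88 pos [0.6024 0.3048 0.1657] xaz 5.866390683220898 tilt [ 0.0046  0.0001 -1.    ] q6 100.98357719695844 F [ 2.9673 -1.827   6.2092] tq [-0.4431 -0.5318 -0.0285] w 0.034455515693643864 g 45.23269772529602
tool delta cm [-0.1202 -0.0603  0.1702]
time_s: 49.55
position: [0.6023, 0.3047, 0.1656]
tool_rot: [[0.999, -0.047, 0.004], [-0.047, -0.999, -0.0], [0.004, 0.0, -1.0]]
ft_force: [3.3, -4.1, 5.3]
grip_width: 0.0343
gripper_force: 45.5
t 49.55 pos [0.6023 0.3047 0.1656] xaz -2.6667473723499424 tilt [ 0.004  -0.0005 -1.    ] q6 109.52167691468944 F [ 3.2743 -4.0998  5.3207] tq [-0.6337 -0.4565  0.4835] w 0.03425592106139052 g 45.49777686595917
tool delta cm [-0.11   -0.0553  0.1549]
```

```bash
python3 -m crank '[3,0,0,0,0.03,3,0,0,0,0.03,3,0,0,0,0.02,3,0,0,0,0,3,0,0,0,0,3,0,0,0,0,3,0,0,0,0,3,0,0,0,0]'
python3 st.py .6012 .3053 .164 | grep -o "tq.*w"
python3 -m crank '[3,0,0,0,0.03,3,0,0,0,0.03,3,0,0,0,0.02,3,0,0,0,0,3,0,0,0,0,3,0,0,0,0,3,0,0,0,0,3,0,0,0,0]'
python3 st.py .6012 .3053 .164 | grep -o "xaz.*w"
```

```text
time_s: 50.22
position: [0.6022, 0.3047, 0.1654]
tool_rot: [[0.992, -0.127, 0.004], [-0.127, -0.992, -0.0], [0.004, 0.0, -1.0]]
ft_force: [3.3, -2.8, 5.7]
grip_width: 0.0343
gripper_force: 45.6
tq [-0.6119 -0.3857  0.0601] w
time_s: 50.88
position: [0.6017, 0.3047, 0.1654]
tool_rot: [[0.979, -0.205, 0.002], [-0.205, -0.979, -0.001], [0.003, 0.0, -1.0]]
ft_force: [0.9, -3.7, 6.4]
grip_width: 0.0344
gripper_force: 45.9
xaz -11.83631371464246 tilt [ 0.0024 -0.0006 -1.    ] q6 118.69913498639993 F [ 0.8503 -3.668   6.4438] tq [-0.5891 -0.1218  0.3368] w
```

Holding torques of 0.3–0.5 N m, far above the nut's 0.06 N m friction, with 1.78 rad turned in all: the nut is at its stop and the pads slip. Release, lift, retreat, check.

```bash
python3 -m crank '[4.8,0,0,0,0,4.8,0,0,0,0,4.8,0,0,0,0,4.8,0,0,0,0,4.8,0,0,-2,0,4.8,0,0,-4,0,4.8,0,0,-4,0,4.8,0,0,0,0]'
python3 -m crank '[4.8,-3,0,0,0,4.8,-3,0,0,0,4.8,-3,0,0,0,4.8,0,0,0,0,4.8,0,0,0,0,4.8,0,0,0,0,4.8,0,0,0,0,4.8,0,0,0,0]'
python3 st.py
python3 - <<'E'
from fit import *
w=optics.get_image("wrist"); t=optics.get_image("top")
for n,p in (("w",w),("t",t)):
    for q,z in (("cover_pin",.172),("nut_grip",.175)):
        for sc,uv in look(p,q): print(q,n,sc,np.round(uv),onz(p,uv,z)[:2].round(4))
g=cv2.cvtColor(w["color"],cv2.COLOR_RGB2GRAY)
n,l,s,c=cv2.connectedComponentsWithStats((cv2.GaussianBlur(g,(3,3),0)>165).astype(np.uint8))
for i in range(1,n):
    x=onz(w,c[i],.184)[:2]
    if 30<s[i,4]<4000 and np.hypot(*(x-[.59,.275]))<.07: print(s[i],c[i].round(1),x.round(4))
E
```

```text
time_s: 51.55
position: [0.6027, 0.306, 0.2727]
tool_rot: [[0.978, -0.206, 0.013], [-0.206, -0.978, 0.004], [0.012, -0.007, -1.0]]
ft_force: [1.1, 0.4, 2.2]
grip_width: 0.0479
gripper_force: 0.0
time_s: 52.22
position: [0.514, 0.3236, 0.2633]
tool_rot: [[0.978, -0.208, -0.0], [-0.208, -0.978, -0.0], [-0.0, 0.0, -1.0]]
ft_force: [0.4, -0.6, -0.4]
grip_width: 0.0481
gripper_force: 0.0
t 52.22 pos [0.514  0.3236 0.2633] xaz -11.975969268991411 tilt [-0.0003 -0.0001 -1.    ] q6 123.01938857886378 F [ 0.3931 -0.6249 -0.4165] tq [-0.0025  0.0373  0.0345] w 0.048097944144837104 g 0.0
cover_pin w 0.85 [365. 100.] [0.5821 0.2511]
nut_grip w 0.91 [286.  81.] [0.6042 0.2995]
nut_grip t 0.61 [191. 196.] [0.6068 0.3129]
[254  38  12  13 122] [259.4  44.1] [0.6272 0.3111]
[ 253   58   52   44 1348] [275.   76.6] [0.6078 0.3059]
[398 102  24  32 235] [411.9 117.9] [0.566 0.226]
[244 120  11  11  99] [248.9 125. ] [0.5832 0.3282]
```

```bash
python3 - <<'E'
from fit import *
w=optics.get_image("wrist"); e=proj(w,[.5783,.2457,.185]); u,v=e.round().astype(int)
g=cv2.cvtColor(w["color"],cv2.COLOR_RGB2GRAY)[v-16:v+17,u-16:u+17].astype(float)
g=cv2.GaussianBlur(g,(3,3),0); m=g>(g.max()+np.median(g))/2
n,l,s,c=cv2.connectedComponentsWithStats(m.astype(np.uint8)); print(e,g.max(),np.median(g))
for i in range(1,n): print(s[i],onz(w,c[i]+[u-16,v-16],.185)[:2].round(4))
E
```

```text
[379.41824476 103.62724395] 115.8125 52.125
[  8   6  18  19 258] [0.5788 0.2455]
```

The pin is still at (0.579,0.2455), so the cover is shut. Handing in.

```bash
python3 -c "
from rig import env
print(env.close_job())"
```

```text
the job is handed in; nothing more can be done
None
```

I handed the job in at about 52 s (limit 72 s): all three short sleeves are in the tube, the cover is shut on its stop and the nut is tight, though no verdict came back. The nut's stop was judged from torque, not seen, and the first sleeve jammed once in the mouth and had to be reloaded.

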